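Set up the folding drying stand and dry the washed test panels

ROBOT

A 6-joint arm with a two-finger parallel gripper is mounted at the origin on the work surface. World frame = base frame: x ahead of the robot, y to its left, z up, the work surface at z = 0. Lengths are in m, angles in rad, forces in N, time in s.
With the tool pointing down it reaches from about 0.375 to 0.975 m from the base axis. Payload 3.8 kg.
Tool frame: the origin (TCP) lies midway between the tips of the shut fingers; the grasp point (between the pads) lies bot.grasp_offset behind it (bot.grasp_offset is the distance from the TCP to the grasp point, in m); z points along the fingers, y is the direction in which the jaws open and shut (so a half turn about z gives the same grasp; the last joint's range is limited). The gripper opens to 85 mm and grips with 20 to 120 N. Pads are 22 mm wide; open, the fingers measure 114 mm over their backs; the gripper's body (76 mm by 85 mm) begins 54 mm behind the grasp point. The pads swing forward as they close: fully open they stand 13 mm farther back than shut.
Start: joints at [1.115, 0.264, 1.604, -0, 1.274, -0.037], TCP at [0.274, 0.617, 0.231] pointing down, gripper open.
Joint ranges: [-2.63, 2.63], [-0.94, 2.18], [0.31, 2.57], [-1.31, 4.45], [0, 2.66], [-2.55, 2.55]. Speed limits (rad/s): [2.57, 2.57, 3.14, 3.14, 3.14, 3.14].

INTERFACE

Orientations are given as a rotation vector (axis times angle).
In Python, from workcell import read_state, viewer, job, bot gives the robot as it stands.
- The arm moves only by the shell command python3 -m crank 'ROWS' [FORCE]. ROWS is text: rows parted by semicolons, each of 7 numbers parted by spaces: the shift along the tool's x, y, z in mm, then the turn, a rotation vector about the tool's x, y, z in rad, then the closure in counts, from 0 (fully open) to 255 (shut). A call has 1 to 20 rows; each row is the pose to reach, as a shift and turn from the pose commanded when the call began, along the tool's axes at that moment; what a row does not reach only later rows make up. A row lasts 1/8 s, in which the tool goes at most 62.5 mm and 10.7 degrees, less where a joint would pass 70% of its speed; a pose out of reach is approached as far as the arm can. A call with a gripper value outside its range is refused whole. The fingers move at their own pace and stop on an object; FORCE is the grip in N (left out, the last holds). Time passes only in rows, so rows that repeat a pose let the fingers close. It gives the time, the measured TCP pose, the force and the opening at its end, in the units of the state.
- read_state(): the state, without advancing time (a new reading comes with each control period).
- viewer.read_camera(name): name is "scene" or "top" or "wrist"; returns a dict with "pixels" (420x560x3 uint8, red, green, blue), "vertical_fov" (degrees; the focal length in pixels is half the picture's height over the tangent of half this angle, whatever the lens; pixels are square), "cx", "cy" (the principal point, pixels), "view" (4x4, takes a point from world to camera coordinates); the wrist camera has in their place "tool_from_camera" (4x4, takes a point from camera to tool coordinates, whose origin is the TCP and whose axes are the flange's). Camera axes: x right, y up, looking along -z (the intrinsics and any distortion apply to the point x, -y, -z); pixel columns grow to the right and rows downward; lengths in m; the calibration is good to about 2 mm. A picture is of the moment at which its call begins: read the wrist's pose just before it. There is no depth.
- job.finish_job(): hands the job in, once; it reports no verdict.
The state is a dict: "time": time; "q": joint angles; "joint_vel": joint speeds; "joint_torque": joint torques, N m; "tool_pos": TCP position; "tcp_rot": TCP orientation; "wrist_force": force on the tool from outside, world axes, zero at the start; "torque": the same for the moment, N m; "width": opening from 0.0 (shut) to 1.0 (fully open).
Only numpy, scipy, OpenCV 4.12 (cv2) and the standard library are available. Lean on these libraries where they do the work, as an engineer would, in place of code of your own. Each camera call takes 0.05 s, during which the arm holds its last target.

TASK

The drying stand lies on its face on the drip mat: swing its kickstand fully out, then stand it up on the mat so that it leans back on the kickstand, and let go. Move every washed panel from the basket into the stand's slots, one panel to a slot, upright and fully down, and after that switch the blower on by pushing its toggle all the way over. Leave the other things on the bench alone.

Things in the scene. Friction and masses are not known exactly. Their poses are not given: they have to be found in the camera images.
- stand: Folding drying stand (sizes mm): grey cheeks at y +-100..108 (x 0..131, z 0..38), aluminium back plate (x 0..60, z 21..27), three-slot trough, round handle bar. 0.55 kg. Axes: x up the stand, y across, z out of its back. Starts on its face on the mat: z up, x roughly away from the robot. Origin: mid-width, plate's bottom edge (x 0), plane of the cheeks' front (z 0).
- feet (a point): Middle of the line of the rear edges of the two rubber feet (under the cheeks, x -20..0, z 0..14); stand frame x -20, z 14. Standing properly, the stand touches the mat along this line and with the kickstand's bar, 101 mm behind; it then leans back 25 deg (x axis 0.44 rad from vertical) and the handle is 121 mm above the mat.
- handle (a point): Middle of the stand's round steel handle bar, 12 mm diameter, 200 long along the stand's y; stand frame x 122, z 32; 35 above the bench at the start. 55 mm free between it and the back plate. The stand's centre of mass lies near x 50: pinched here with some 15 N and lifted, the bar turns in the fingers and the stand hangs nearly upright.
- leg (a joint): Kickstand hinge on the stand's back, rad: 0 = folded flat along the back, 1.43 = fully out against its stop, where it belongs in use (above 1.3 counts as out). Stiff enough to stay where it is left (0.06 N m). Starts at 0 to 0.1. Its axis is the stand's y through point leg_hinge; opening lifts the bar out of the back.
- leg_hinge (a point): Middle of the kickstand's hinge axis; stand frame x 38 mm, z 34 mm.
- leg_bar (a point): Middle of the bar at the kickstand's free end: round steel, 12 mm diameter, 72 long along the stand's y, 70 from the hinge axis, joined to it by thin rods at y +-32, open between. Folded: stand frame x -32, z 34, about 37 above the bench and clear beyond the stand's bottom edge, so fingers can straddle it from above. Lightly pinched, it turns between the fingers.
- slot0 (a point): Centre of the floor of the stand's slot at y -65 mm; axes as the stand's. 8.5 mm front to back (z), 62 wide (y). Behind it the plate rises 57 above the floor, in front the lip 32 (flared to 42), dividers 21. A panel goes in along the stand's x, its 54 width along the stand's y. The handle bar is 119 above the floor, behind the panel: keep fingers above 127.
- slot1 (a point): Centre of the floor of the stand's slot at y 0 mm; axes as the stand's. 8.5 mm front to back (z), 62 wide (y). Behind it the plate rises 57 above the floor, in front the lip 32 (flared to 42), dividers 21. A panel goes in along the stand's x, its 54 width along the stand's y. The handle bar is 119 above the floor, behind the panel: keep fingers above 127.
- slot2 (a point): Centre of the floor of the stand's slot at y 65 mm; axes as the stand's. 8.5 mm front to back (z), 62 wide (y). Behind it the plate rises 57 above the floor, in front the lip 32 (flared to 42), dividers 21. A panel goes in along the stand's x, its 54 width along the stand's y. The handle bar is 119 above the floor, behind the panel: keep fingers above 127.
- panel0: Flat bare aluminium test panel, 6 mm thick (its x), 54 wide (its y), 170 tall (its z), 148 g; origin at the centre of its lower edge. It starts upright in one bay of the wash basket, its lower edge 6 above the bench, loose enough to lean a few degrees. Absent (None) in some starts.
- panel1: Flat bare aluminium test panel, 6 mm thick (its x), 54 wide (its y), 170 tall (its z), 148 g; origin at the centre of its lower edge. It starts upright in one bay of the wash basket, its lower edge 6 above the bench, loose enough to lean a few degrees. Absent (None) in some starts.
- panel2: Flat bare aluminium test panel, 6 mm thick (its x), 54 wide (its y), 170 tall (its z), 148 g; origin at the centre of its lower edge. It starts upright in one bay of the wash basket, its lower edge 6 above the bench, loose enough to lean a few degrees. Absent (None) in some starts.
- panel3: Flat bare aluminium test panel, 6 mm thick (its x), 54 wide (its y), 170 tall (its z), 148 g; origin at the centre of its lower edge. It starts upright in one bay of the wash basket, its lower edge 6 above the bench, loose enough to lean a few degrees. Absent (None) in some starts.
- basket: Steel wire wash basket, 216 mm long (its x), 78 wide, 82 high, on its flat 236 x 150 base tray, 2 kg, loose; origin at the centre of its underside. Four bays at x -69, -23, 23, 69, each holding at most one panel upright with its thickness along the basket's x; partitions 70 high, 10 clear between them.
- mat: Black drip mat fixed on the bench, 360 (x) by 320 (y) by 3 mm thick; origin at the centre of its underside.
- toggle_pivot (a point): Pivot of the blower's toggle lever, 42 mm above the bench, on a grey block on the low black console (20 high, 100 wide) that runs from the left end of the black bench blower (130 x 260 x 95 high, fixed at the far side) towards the robot. Point's axes: x the way to push the toggle (roughly away from the robot), y along the lever's axis, z up.
- toggle (a joint): The blower's toggle lever on the console, rad: 0 = off, leaning towards the robot (-x of toggle_pivot); 1.0 = on, leaning away, at its stop; counts as on from 0.85. Stays where it is left; about 1 N at the tip moves it.
- toggle_tip (a point): Centre of the black ball, 26 mm diameter, at the end of the toggle lever, 75 from its pivot. Off: ball 36 to the robot's side of the pivot and 66 above it; on: 36 beyond it.
Mind the look-alikes: they are no part of the job. What is shaped like the panel3 but blue or orange is not meant.

How it is judged:
By the outcome, as a careful person would: the job done as asked, in the order asked, and still so for the second after the job is handed in, with the robot touching nothing.
Of panel0, panel1, panel2, panel3 only 2 to 3 are there at a start; the rules pass over those that are not, and their reading is None.
At some moment in a run one of basket may be knocked a few centimetres aside while the robot is not near it.
It also fails if it takes over 210 s, if anything falls off the work surface, if the arm or the gripper's body presses on something with over 40 N, if the wrist force passes 120 N, or if a joint passes its speed limit or range.

## Working session

There is one attempt and no reset: what is moved stays moved. The work goes in short steps, Python scripts to look and compute and a shell command to move; the robot and the scene stay as the last step left them, time stands still between calls to the robot, and variables do not carry over. Pictures are saved under pics/ and viewed, and the job is handed in when it is done.

```bash
ls; mkdir -p pics; cat > h.py <<'E'
import numpy as np, cv2
from scipy.spatial.transform import Rotation as R
from workcell import read_state, viewer, job, bot
def shot(name,fn=None):
    s=read_state(); c=viewer.read_camera(name)
    if fn: cv2.imwrite('pics/'+fn,cv2.cvtColor(c['pixels'],cv2.COLOR_RGB2BGR))
    return s,c
E
python3 - <<'E'
from h import *
s=read_state(); print(s); print(bot.grasp_offset)
for n in ['scene','top','wrist']:
    s,c=shot(n,n+'0.png'); print(n,{k:(v if k!='pixels' else v.shape) for k,v in c.items()})
E
```

```text
pics
{'time': 0.0, 'q': array([ 1.11511365e+00,  2.64719898e-01,  1.60540236e+00, -4.94788922e-06,
        1.27370885e+00, -3.69158431e-02]), 'joint_vel': array([ 0.00058913, -0.00042907,  0.00062997,  0.00048502, -0.00127408,
       -0.00054013]), 'joint_torque': array([-6.64057534e-04, -5.15107119e+01, -3.67321837e+01, -5.39818686e-06,
        1.27495191e-02,  1.44846950e-05]), 'tool_pos': array([0.27416164, 0.61599613, 0.22996913]), 'tcp_rot': array([-0.65288636, -3.07244725,  0.00341126]), 'wrist_force': array([-0.35081749, -0.14394026, -0.05042449]), 'torque': array([0.02713731, 0.03462162, 0.03451421]), 'width': 1.0012654154377447}
0.0187
scene {'pixels': (420, 560, 3), 'vertical_fov': 47.00909399738791, 'cx': 274.95799052486507, 'cy': 210.30561370419522, 'view': array([[-0.69484322,  0.7190576 ,  0.01220936,  0.39572653],
       [-0.52031692, -0.51436994,  0.68168459,  0.23090794],
       [ 0.49645061,  0.46731117,  0.7315443 , -1.44199709],
       [ 0.        ,  0.        ,  0.        ,  1.        ]])}
top {'pixels': (420, 560, 3), 'vertical_fov': 55.57226148223047, 'cx': 282.7232454221597, 'cy': 206.90574098715499, 'view': array([[ 0.02253926, -0.99925657, -0.03127758,  0.00397532],
       [ 0.9879889 ,  0.01747939,  0.15353306, -0.56016222],
       [-0.15287221, -0.03436242,  0.98764837, -0.91805583],
       [ 0.        ,  0.        ,  0.        ,  1.        ]])}
wrist {'pixels': (420, 560, 3), 'vertical_fov': 67.37063864339652, 'cx': 280.83361871384835, 'cy': 211.62410870037493, 'tool_from_camera': array([[ 6.57779381e-04,  9.55601708e-01,  2.94660725e-01,
         7.61327422e-02],
       [ 9.99999780e-01, -6.54698799e-04, -1.09101562e-04,
        -6.15491803e-04],
       [ 8.86563841e-05,  2.94660731e-01, -9.55601928e-01,
        -1.42633518e-01],
       [ 0.00000000e+00,  0.00000000e+00,  0.00000000e+00,
         1.00000000e+00]])}
```

View pics/top0.png

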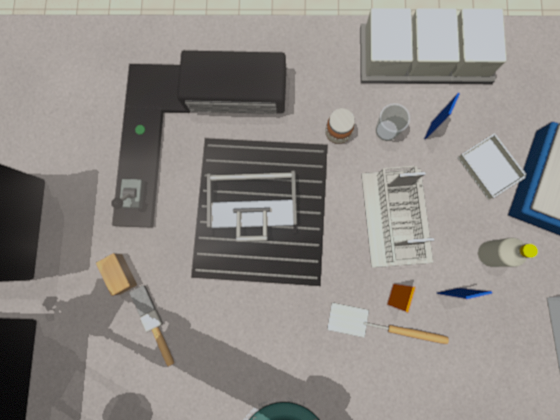

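View pics/scene0.png

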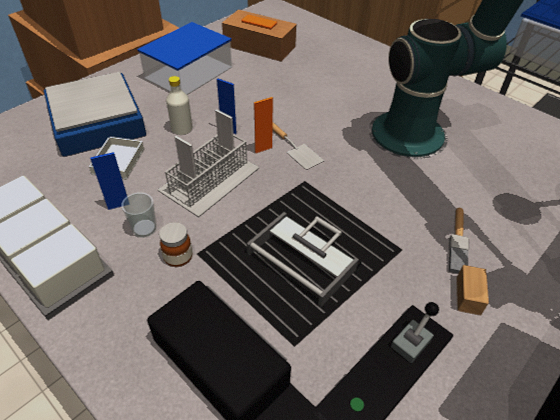

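View pics/wrist0.png

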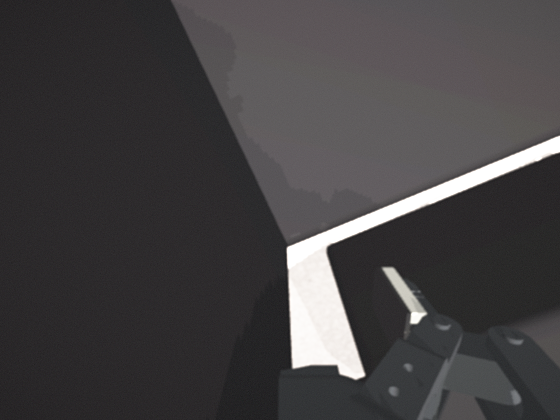

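```bash
cat >> h.py <<'E'
def K(c):
    f=c['pixels'].shape[0]/2/np.tan(np.radians(c['vertical_fov'])/2); return f,c['cx'],c['cy']
def cam2world(c,s=None):
    if 'view' in c: return np.linalg.inv(c['view'])
    T=np.eye(4); T[:3,:3]=R.from_rotvec(s['tcp_rot']).as_matrix(); T[:3,3]=s['tool_pos']
    return T@c['tool_from_camera']
def ray(c,uv,s=None):
    f,cx,cy=K(c); M=cam2world(c,s)
    d=M[:3,:3]@np.array([(uv[0]-cx)/f,-(uv[1]-cy)/f,-1.]); return M[:3,3],d/np.linalg.norm(d)
def plane(c,uv,z,s=None):
    o,d=ray(c,uv,s); return o+d*(z-o[2])/d[2]
def tri(rays):
    A=np.zeros((3,3));b=np.zeros(3)
    for o,d in rays:
        P=np.eye(3)-np.outer(d,d);A+=P;b+=P@o
    x=np.linalg.solve(A,b); return x,[np.linalg.norm((np.eye(3)-np.outer(d,d))@(x-o))*1e3 for o,d in rays]
def proj(c,p,s=None):
    f,cx,cy=K(c); q=np.linalg.inv(cam2world(c,s))@np.append(p,1); return np.array([cx+f*q[0]/-q[2],cy-f*q[1]/-q[2]])
def crop(c,x0,y0,x1,y1,k,fn):
    im=cv2.cvtColor(c['pixels'],cv2.COLOR_RGB2BGR)[y0:y1,x0:x1]
    cv2.imwrite('pics/'+fn,cv2.resize(im,None,fx=k,fy=k,interpolation=cv2.INTER_CUBIC))
E
python3 - <<'E'
from h import *
s,c=shot('top'); crop(c,180,130,340,290,4,'t1.png'); crop(c,355,160,440,275,6,'t2.png'); crop(c,100,160,180,240,6,'t3.png')
s,c=shot('scene'); crop(c,190,180,400,340,3.5,'s1.png');crop(c,150,100,270,220,5,'s2.png')
crop(c,380,290,460,370,6,'s3.png')
E
```

```text
(no output)
```

View pics/t1.png

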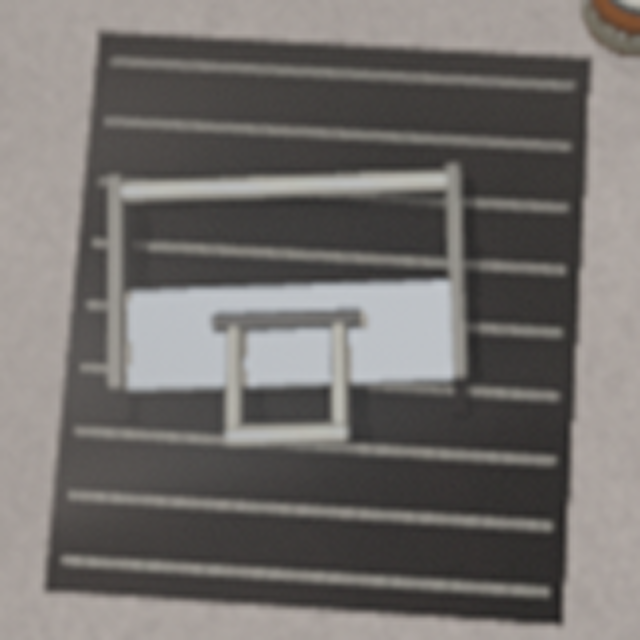

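View pics/t2.png

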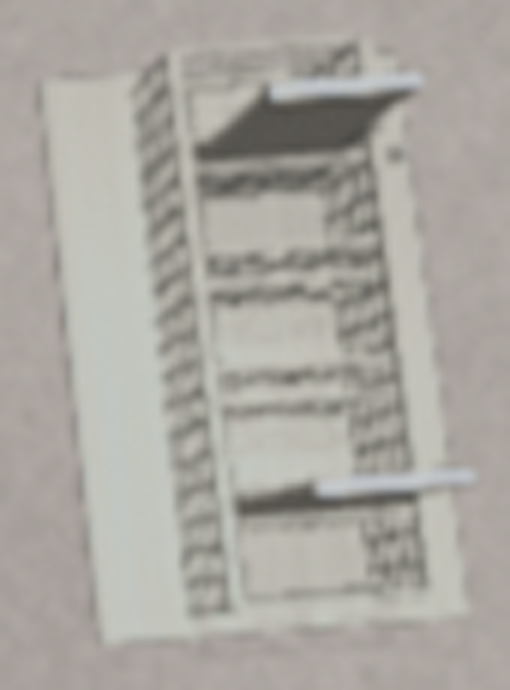

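View pics/s1.png

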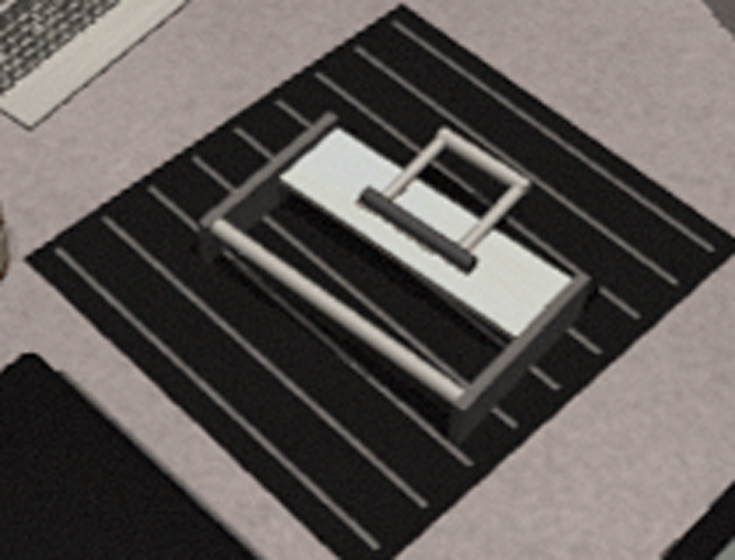

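View pics/s2.png

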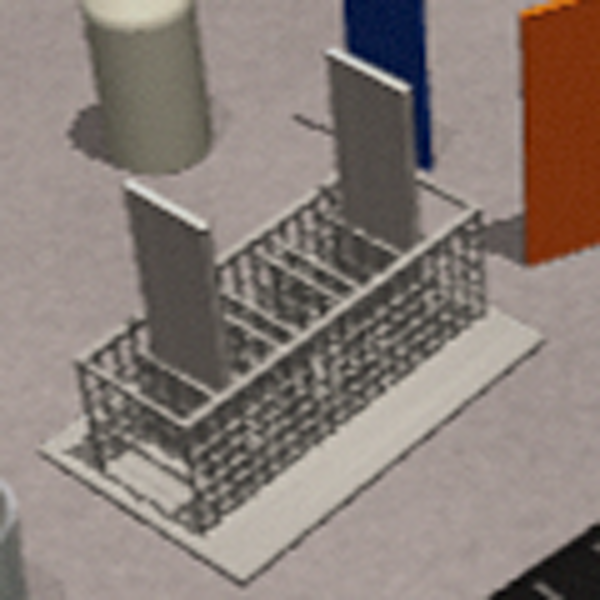

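```bash
python3 - <<'E'
from h import *
_,t=shot('top'); _,c=shot('scene')
def T(x,y): return ray(t,(180+x/4,130+y/4))
def S(x,y): return ray(c,(190+x/3.5,180+y/3.5))
for n,a,b in [('hL',T(120,190),S(464,394)),('hR',T(447,181),S(216,226)),('bar',T(287,434),S(485,157)),('barL',T(228,436),S(526,185)),('barR',T(347,432),S(443,131))]:
    print(n,*tri([a,b]))
for x,y in [(120,190),(447,181),(287,434)]: print(plane(t,(180+x/4,130+y/4),.036))
for x,y in [(100,33),(590,60),(48,588),(560,622)]: print('mat',plane(t,(180+x/4,130+y/4),.003))
E
```

```text
hL [0.63073649 0.19657168 0.03899722] [np.float64(0.1564115928537869), np.float64(0.15641159285375553)]
hR [ 0.64122763 -0.00493917  0.03219473] [np.float64(0.08398527157043073), np.float64(0.08398527157046327)]
bar [0.48177341 0.08781873 0.0454401 ] [np.float64(0.6314424728863332), np.float64(0.6314424728863395)]
barL [0.48035242 0.12271042 0.04418858] [np.float64(0.035419987040032276), np.float64(0.03541998704004337)]
barR [0.48358993 0.0522211  0.04513242] [np.float64(0.8258088923806448), np.float64(0.8258088923807047)]
[0.63151276 0.19711799 0.036     ]
[ 0.64027    -0.00492478  0.036     ]
[0.48283653 0.08835638 0.036     ]
mat [0.74327017 0.2229173  0.003     ]
mat [ 0.72906581 -0.09472683  0.003     ]
mat [0.38742983 0.23643558 0.003     ]
mat [ 0.37435074 -0.0784328   0.003     ]
```

View pics/t3.png

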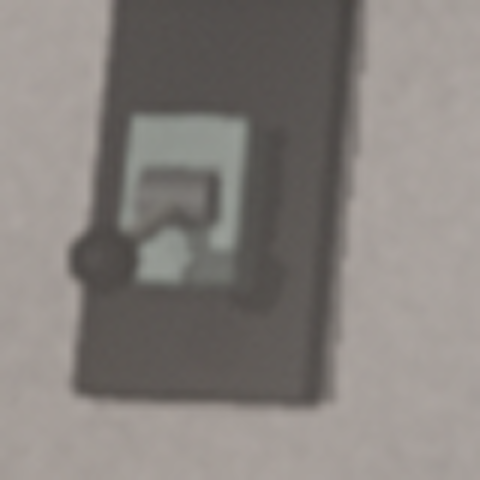

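View pics/s3.png

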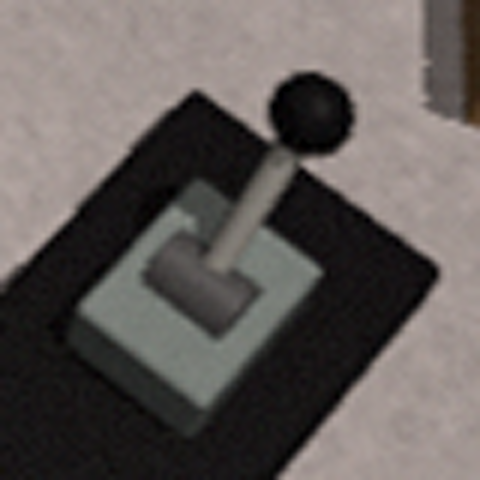

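```bash
cat >> h.py <<'E'
def down(yaw,tilt=0):
    """tool z down, tool y = world direction at angle yaw; tilt about stand y (lean toward robot of the back)"""
    y=np.array([np.cos(yaw),np.sin(yaw),0]); z=np.array([0,0,-1.]); x=np.cross(y,z)
    return np.stack([x,y,z],1)
def rel(pos,Rt=None,s=None):
    s=s or read_state(); R0=R.from_rotvec(s['tcp_rot']).as_matrix()
    if Rt is None: Rt=R0
    d=R0.T@(np.asarray(pos)-s['tool_pos'])*1e3; w=R.from_matrix(R0.T@Rt).as_rotvec()
    print('rel mm',np.round(d,1),'rot',np.round(w,3),'deg',np.degrees(np.linalg.norm(w)).round(1))
    return d,w
def st():
    s=read_state(); print('t',round(s['time'],2),'pos',np.round(s['tool_pos'],4),'q',np.round(s['q'],2),'F',np.round(s['wrist_force'],1),'w',round(s['width'],3)); print(np.round(R.from_rotvec(s['tcp_rot']).as_matrix(),3))
E
python3 - <<'E'
from h import *
st()
_,t=shot('top'); _,c=shot('scene')
print('ball',tri([ray(t,(117.2,203)),ray(c,(431.8,308.8))]))
print('block L/R top z~.04?',[plane(t,(100+x/6,160+y/6),.042) for x,y in [(130,115),(248,118),(177,190)]])
for yaw in (0.047-np.pi,0.047,):
    rel([.482,.088,.15],down(yaw))
E
```

```text
t 0.35 pos [0.2744 0.6165 0.2309] q [ 1.12  0.26  1.6  -0.    1.27 -0.04] F [ 0.5  0.3 -0. ] w 1.003
[[-0.914  0.407 -0.   ]
 [ 0.407  0.914 -0.001]
 [ 0.    -0.001 -1.   ]]
ball (array([0.55248917, 0.39135777, 0.10701131]), [np.float64(0.08316851183349028), np.float64(0.08316851183364053)])
block L/R top z~.04? [array([0.62255909, 0.4154766 , 0.042     ]), array([0.62205723, 0.36614218, 0.042     ]), array([0.59143601, 0.39325513, 0.042     ])]
rel mm [-404.6 -398.5   81.2] rot [-0.    -0.    -2.037] deg 116.7
rel mm [-404.6 -398.5   81.2] rot [-0.     0.     1.105] deg 63.3
```

```bash
python3 -m crank '-405 -398 0 0 0 1.105 147;-405 -398 0 0 0 1.105 147;-405 -398 0 0 0 1.105 147;-405 -398 0 0 0 1.105 147;-405 -398 0 0 0 1.105 147;-405 -398 0 0 0 1.105 147;-405 -398 0 0 0 1.105 147;-405 -398 0 0 0 1.105 147;-405 -398 0 0 0 1.105 147;-405 -398 0 0 0 1.105 147;-405 -398 0 0 0 1.105 147;-405 -398 80 0 0 1.105 147;-405 -398 80 0 0 1.105 147;-405 -398 80 0 0 1.105 147;-405 -398 80 0 0 1.105 147' 20
python3 - <<'E'
from h import *
st(); s,c=shot('wrist','w1.png')
for y in (.05,.088,.125): print(proj(c,[.482+(.088-y)*.047,y,.044],s))
E
```

```text
time: 2.33
tool_pos: [0.4839, 0.0893, 0.1531]
tcp_rot: [2.166, 2.273, 0.003]
wrist_force: [-0.3, 0.3, 0.7]
width: 0.426
t 2.33 pos [0.4839 0.0893 0.1531] q [ 0.13 -0.02  2.07  0.    1.09  0.08] F [-0.3  0.3  0.7] w 0.426
[[-0.048  0.999  0.003]
 [ 0.999  0.048  0.   ]
 [ 0.     0.003 -1.   ]]
[279.42281995 251.87727611]
[279.45191231 210.05272375]
[279.48272382 165.75664625]
```

View pics/w1.png

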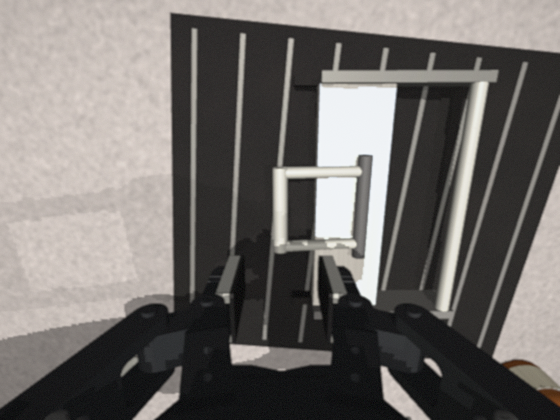

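```bash
python3 -m crank '-1 -1 60 0 0 0 150;-1 -1 110 0 0 0 150;-1 -1 119 0 0 0 150;-1 -1 119 0 0 0 255;-1 -1 119 0 0 0 255;-1 -1 119 0 0 0 255;-1 -1 119 0 0 0 255;-1 -1 119 0 0 0 255' 20
python3 - <<'E'
from h import *
st(); s=read_state()
# arc rows, world -> tool delta: tool y=+X, tool z=-Z
g=np.array([38-70*np.cos(.1),70*np.sin(.1)])
for th in np.arange(.2,1.56,.1): print(th.round(2),np.round([38-70*np.cos(th)-g[0],-(70*np.sin(th)-g[1])],1))
E
```

```text
time: 3.38
tool_pos: [0.4837, 0.0876, 0.0336]
tcp_rot: [2.167, 2.271, 0.005]
wrist_force: [3.9, 0.2, 0.9]
width: 0.129
t 3.38 pos [0.4837 0.0876 0.0336] q [0.13 0.13 2.17 0.   0.84 0.08] F [3.9 0.2 0.9] w 0.129
[[-0.047  0.999  0.004]
 [ 0.999  0.047  0.001]
 [ 0.     0.004 -1.   ]]
0.2 [ 1.  -6.9]
0.3 [  2.8 -13.7]
0.4 [  5.2 -20.3]
0.5 [  8.2 -26.6]
0.6 [ 11.9 -32.5]
0.7 [ 16.1 -38.1]
0.8 [ 20.9 -43.2]
0.9 [ 26.1 -47.8]
1.0 [ 31.8 -51.9]
1.1 [ 37.9 -55.4]
1.2 [ 44.3 -58.3]
1.3 [ 50.9 -60.5]
1.4 [ 57.8 -62. ]
1.5 [ 64.7 -62.8]
```

```bash
python3 -m crank '0 1 -7 0 0 0 255;0 3 -14 0 0 0 255;0 5 -20 0 0 0 255;0 8 -27 0 0 0 255;0 12 -32 0 0 0 255;0 16 -38 0 0 0 255;0 21 -43 0 0 0 255;0 26 -48 0 0 0 255;0 32 -52 0 0 0 255;0 38 -55 0 0 0 255;0 44 -58 0 0 0 255;0 51 -60 0 0 0 255;0 58 -62 0 0 0 255;0 62 -62 0 0 0 255;0 62 -62 0 0 0 255'
python3 - <<'E'
from h import *
st(); _,c=shot('scene','sc2.png')
E
```

```text
time: 5.25
tool_pos: [0.5445, 0.0903, 0.0949]
tcp_rot: [2.168, 2.273, 0.001]
wrist_force: [-2.8, 1.0, 3.5]
width: 0.128
t 5.25 pos [0.5445 0.0903 0.0949] q [ 0.12  0.16  2.   -0.    0.98  0.07] F [-2.8  1.   3.5] w 0.128
[[-0.047  0.999  0.001]
 [ 0.999  0.047  0.   ]
 [ 0.     0.001 -1.   ]]
```

View pics/sc2.png

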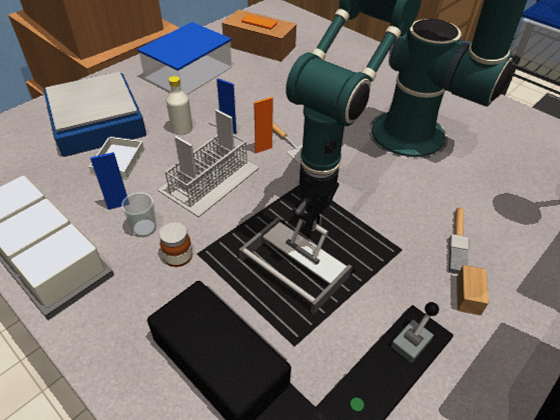

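```bash
python3 -m crank '0 3 1 0 0 0 255;0 3 1 0 0 0 255;0 3 1 0 0 0 255'
python3 -m crank '0 -1 0 0 0 0 170;0 -1 0 0 0 0 170;0 -1 0 0 0 0 170;0 -1 -60 0 0 0 140;0 -1 -90 0 0 0 140;0 -1 -120 0 0 0 140;0 -1 -120 0 0 0 140'
python3 - <<'E'
from h import *
st(); s,c=shot('wrist','w2.png');_,c=shot('scene');crop(c,190,180,400,340,3.5,'s4.png')
E
```

```text
time: 5.68
tool_pos: [0.5468, 0.0904, 0.0955]
tcp_rot: [2.168, 2.273, 0.0]
wrist_force: [-9.7, -0.9, 15.2]
width: 0.126
time: 6.55
tool_pos: [0.5481, 0.0906, 0.2164]
tcp_rot: [2.166, 2.27, 0.008]
wrist_force: [0.5, -0.1, -0.1]
width: 0.452
t 6.55 pos [0.5481 0.0906 0.2164] q [ 0.12  0.04  1.88 -0.    1.21  0.07] F [ 0.5 -0.1 -0.1] w 0.452
[[-0.047  0.999  0.007]
 [ 0.999  0.047  0.001]
 [ 0.     0.007 -1.   ]]
```

View pics/w2.png

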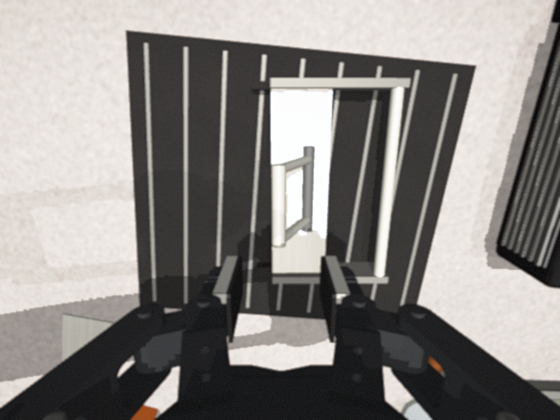

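View pics/s4.png

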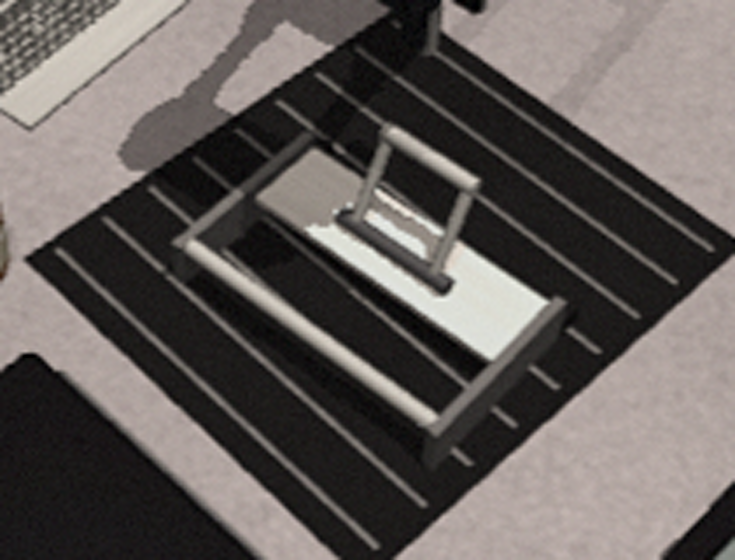

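```bash
python3 - <<'E'
from h import *
s,w=shot('wrist'); _,c=shot('scene'); _,t=shot('top','t4.png')
def S(x,y): return ray(c,(190+x/3.5,180+y/3.5))
for n,a,b in [('hL',(397,88),(438,420)),('hR',(380,277),(185,244)),('barL',(278.5,166),(476,187)),('barR',(278,245),(386,131)),('hgL',(308.5,148),(442,284)),('hgR',(307.5,232),(348,216))]:
    print(n,*tri([ray(w,a,s),S(*b)]))
E
```

```text
hL [0.65116401 0.19471266 0.03139864] [np.float64(0.04533151386998253), np.float64(0.04533151386994221)]
hR [ 0.66427895 -0.00961334  0.02921282] [np.float64(0.632188946171453), np.float64(0.6321889461714666)]
barL [0.54091444 0.12441965 0.0945795 ] [np.float64(0.0931564158631857), np.float64(0.09315641586324994)]
barR [0.54376661 0.0524535  0.09241143] [np.float64(0.12129044010283042), np.float64(0.12129044010287503)]
hgL [0.57150143 0.13208054 0.03016201] [np.float64(2.1069276655317677), np.float64(2.1069276655317846)]
hgR [0.57508898 0.04749412 0.03311871] [np.float64(3.279515789985847), np.float64(3.27951578998582)]
```

View pics/t4.png

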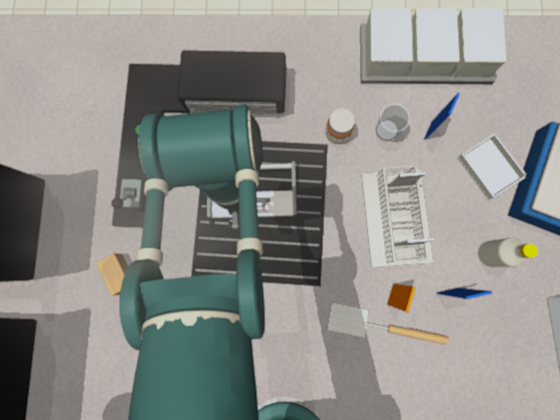

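```bash
python3 -m crank '0 -36 0 0 0 0 255;0 -36 0 0 0 0 255;0 -36 0 0 0 0 255;0 -36 60 0 0 0 255;0 -36 110 0 0 0 255;0 -36 131 0 0 0 255;0 -36 131 0 0 0 255'
python3 -m crank '0 5 0 0 0 0 255;0 10 0 0 0 0 255;0 14 0 0 0 0 255;0 18 0 0 0 0 255;0 22 0 0 0 0 255;0 22 0 0 0 0 255'
python3 -m crank '0 3 0 0 0 0 255;0 6 0 0 0 0 255;0 6 0 0 0 0 255'
python3 -m crank '0 3 0 0 0 0 255;0 6 0 0 0 0 255;0 6 0 0 0 0 255'
python3 -m crank '0 3 0 0 0 0 255;0 6 0 0 0 0 255;0 6 0 0 0 0 255'
```

```text
time: 7.68
tool_pos: [0.5083, 0.0884, 0.0798]
tcp_rot: [-2.167, -2.271, 0.006]
wrist_force: [-0.9, -0.3, -0.3]
width: -0.001
time: 8.43
tool_pos: [0.532, 0.0897, 0.0823]
tcp_rot: [2.168, 2.273, 0.0]
wrist_force: [-0.6, 0.0, 0.7]
width: 0.006
time: 8.8
tool_pos: [0.5381, 0.09, 0.0823]
tcp_rot: [2.168, 2.273, 0.001]
wrist_force: [0.2, 0.9, -0.1]
width: -0.003
time: 9.18
tool_pos: [0.5442, 0.0903, 0.0823]
tcp_rot: [2.168, 2.273, 0.001]
wrist_force: [-0.1, 0.2, -0.4]
width: 0.002
time: 9.55
tool_pos: [0.5487, 0.0905, 0.0821]
tcp_rot: [-2.168, -2.272, 0.003]
wrist_force: [-5.2, -0.7, 2.7]
width: 0.004
```

```bash
python3 -m crank '0 3 0 0 0 0 255;0 6 0 0 0 0 255;0 6 0 0 0 0 255'
python3 - <<'E'
from h import *
_,c=shot('scene');crop(c,190,180,400,340,3.5,'s5.png')
E
```

```text
time: 9.93
tool_pos: [0.555, 0.0908, 0.0821]
tcp_rot: [-2.168, -2.272, 0.002]
wrist_force: [-5.5, -0.2, 2.2]
width: -0.002
```

View pics/s5.png

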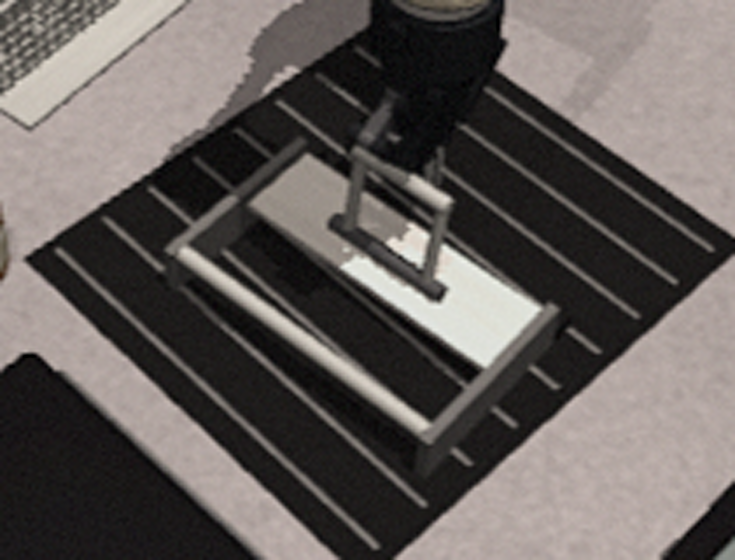

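```bash
python3 -m crank '0 -10 0 0 0 0 255;0 -30 0 0 0 0 255;0 -30 -60 0 0 0 255;0 -30 -120 0 0 0 255;0 30 -150 0 0 0 140;0 60 -150 0 0 0 140;0 60 -150 0 0 0 140;0 60 -150 0 0 0 140'
python3 - <<'E'
from h import *
st(); s,c=shot('wrist','w3.png');_,c=shot('scene');crop(c,190,180,400,340,3.5,'s6.png')
E
```

```text
time: 10.98
tool_pos: [0.6147, 0.0935, 0.2314]
tcp_rot: [-2.168, -2.272, 0.002]
wrist_force: [-0.5, -0.3, 0.0]
width: 0.45
t 10.97 pos [0.6147 0.0935 0.2314] q [0.11 0.17 1.72 0.   1.26 0.06] F [-0.5 -0.3  0. ] w 0.45
[[-0.047  0.999 -0.001]
 [ 0.999  0.047 -0.   ]
 [-0.    -0.001 -1.   ]]
```

View pics/w3.png

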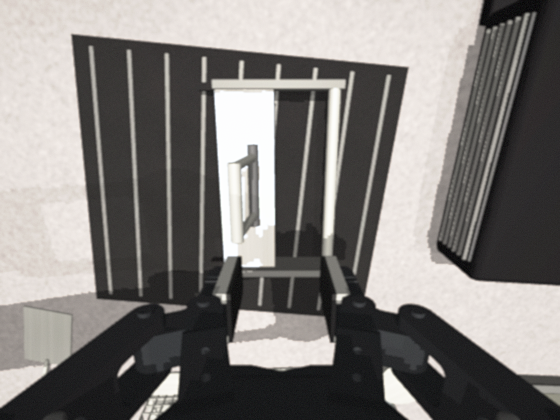

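View pics/s6.png

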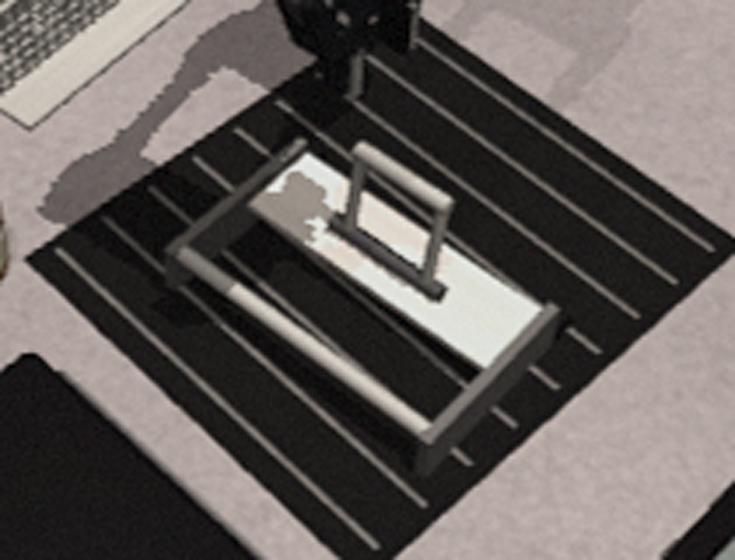

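```bash
python3 - <<'E'
from h import *
s,w=shot('wrist'); _,c=shot('scene')
def S(x,y): return ray(c,(190+x/3.5,180+y/3.5))
r={}
for n,a,b in [('hL',(334,90),(426,430)),('hR',(328,262),(181,253)),('barL',(236,162),(447,203)),('barR',(239,239),(361,148)),('hgL',(253,146),(438,291)),('hgR',(253,228),(335,222))]:
    r[n]=tri([ray(w,a,s),S(*b)]); print(n,*r[n])
for a in [(334,90),(328,262)]: print(plane(w,a,.035,s))
E
```

```text
hL [0.66201012 0.19459862 0.03262794] [np.float64(0.0495981503163303), np.float64(0.049598150316372804)]
hR [6.73973792e-01 1.92450136e-04 3.43694150e-02] [np.float64(3.4238681232796253), np.float64(3.4238681232795427)]
barL [0.5741254  0.12836073 0.1107061 ] [np.float64(0.49413716635916166), np.float64(0.49413716635917826)]
barR [0.57656241 0.05930915 0.10835158] [np.float64(0.5107267903486857), np.float64(0.5107267903487314)]
hgL [0.58173444 0.13489296 0.03621514] [np.float64(0.43562578992083095), np.float64(0.4356257899209251)]
hgR [0.5822065  0.04309471 0.02838557] [np.float64(2.672239329557099), np.float64(2.6722393295571805)]
[0.66162096 0.19445869 0.035     ]
[0.67308265 0.004263   0.035     ]
```

```bash
python3 - <<'E'
from h import *
rel([.667,.096,.022],down(.06))
E
python3 -m crank '0 53 0 0 0 -0.013 140;0 53 60 0 0 -0.013 140;0 53 120 0 0 -0.013 140;0 53 170 0 0 -0.013 140;0 53 200 0 0 -0.013 140;0 53 209 0 0 -0.013 140;0 53 209 0 0 -0.013 140;0 53 209 0 0 -0.013 255;0 53 209 0 0 -0.013 255;0 53 209 0 0 -0.013 255;0 53 209 0 0 -0.013 255' 20
```

```text
rel mm [ -0.   52.7 209.8] rot [-0.001  0.    -0.013] deg 0.7
time: 12.55
tool_pos: [0.6697, 0.0963, 0.0257]
tcp_rot: [2.153, 2.286, 0.003]
wrist_force: [-3.4, -0.1, 6.4]
width: 0.13
```

```bash
python3 -m crank '0 0 -8 0 0 0 255;0 0 -16 0 0 0 255;0 0 -24 0 0 0 255;0 0 -32 0 0 0 255;0 0 -40 0 0 0 255;0 0 -48 0 0 0 255;0 0 -56 0 0 0 255;0 0 -64 0 0 0 255;0 0 -72 0 0 0 255;0 0 -80 0 0 0 255;0 0 -88 0 0 0 255;0 0 -96 0 0 0 255;0 0 -104 0 0 0 255;0 0 -112 0 0 0 255;0 0 -120 0 0 0 255;0 0 -128 0 0 0 255;0 0 -136 0 0 0 255;0 0 -144 0 0 0 255;0 0 -150 0 0 0 255;0 0 -150 0 0 0 255' 20
python3 - <<'E'
from h import *
st(); _,c=shot('scene','sc7.png');crop(c,190,120,400,340,2.7,'s7.png')
E
```

```text
time: 15.05
tool_pos: [0.669, 0.0962, 0.1742]
tcp_rot: [2.153, 2.286, 0.002]
wrist_force: [0.9, 0.2, -6.4]
width: 0.131
t 15.05 pos [0.669  0.0962 0.1742] q [0.11 0.3  1.66 0.   1.18 0.05] F [ 0.9  0.2 -6.4] w 0.131
[[-0.06   0.998  0.001]
 [ 0.998  0.06   0.   ]
 [ 0.     0.001 -1.   ]]
```

View pics/s7.png

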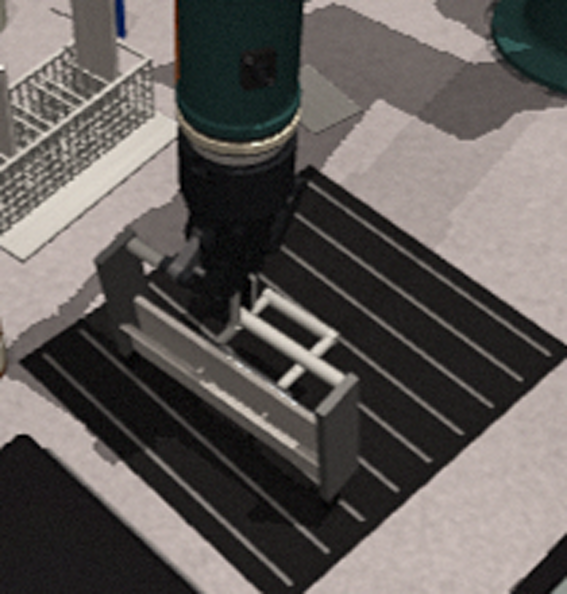

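```bash
python3 -m crank '0 -10 0 0 0 0 255;0 -20 0 0 0 0 255;0 -30 6 0 0 0 255;0 -40 14 0 0 0 255;0 -40 22 0 0 0 255;0 -40 30 0 0 0 255;0 -40 34 0 0 0 255;0 -40 34 0 0 0 255' 20
python3 -m crank '0 0 2 0 0 0 255;0 0 4 0 0 0 255;0 0 4 0 0 0 255' 20
python3 - <<'E'
from h import *
_,c=shot('scene','sc8.png');crop(c,190,120,400,340,2.7,'s8.png')
E
```

```text
time: 16.1
tool_pos: [0.6343, 0.0941, 0.1464]
tcp_rot: [2.148, 2.281, 0.015]
wrist_force: [-1.7, -0.5, 14.5]
width: 0.127
time: 16.48
tool_pos: [0.6373, 0.0942, 0.1461]
tcp_rot: [2.145, 2.277, 0.023]
wrist_force: [-0.5, -1.8, 24.4]
width: 0.122
```

View pics/s8.png

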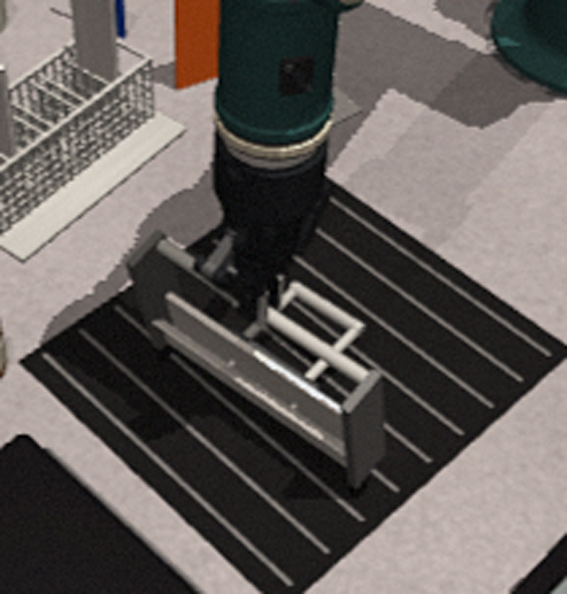

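```bash
python3 -m crank '0 0 -7 0 0 0 255;0 -3 -7 0 0 0 255;0 -6 -7 0 0 0 255;0 -9 -6 0 0 0 255;0 -12 -6 0 0 0 255;0 -12 -6 0 0 0 255' 20
python3 -m crank '0 -3 1 0 0 0 255;0 -6 2 0 0 0 255;0 -9 3 0 0 0 255;0 -12 3 0 0 0 255;0 -12 3 0 0 0 255' 20
python3 - <<'E'
from h import *
_,c=shot('scene','sc9.png');crop(c,190,120,400,340,2.7,'s9.png')
E
```

```text
time: 17.27
tool_pos: [0.6187, 0.0931, 0.1446]
tcp_rot: [2.151, 2.285, 0.006]
wrist_force: [-2.0, -0.5, 10.6]
width: 0.127
time: 17.9
tool_pos: [0.6069, 0.0924, 0.1421]
tcp_rot: [2.151, 2.284, 0.007]
wrist_force: [-3.4, -0.9, 13.7]
width: 0.128
```

View pics/s9.png

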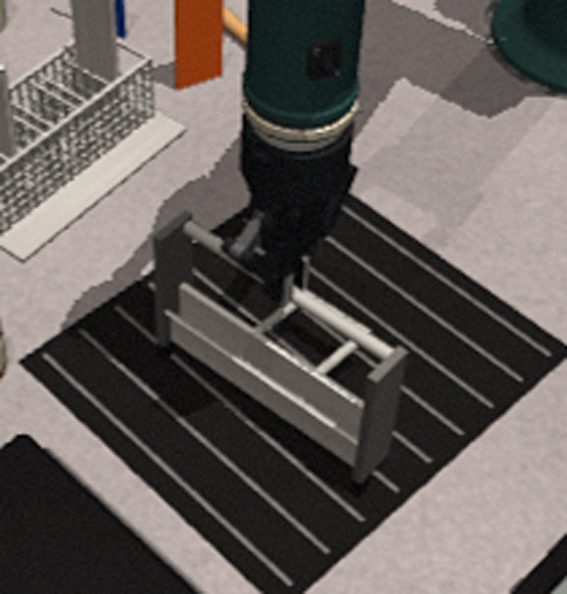

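```bash
python3 -m crank '0 -3 1 0 0 0 255;0 -6 2 0 0 0 255;0 -9 3 0 0 0 255;0 -12 4 0 0 0 255;0 -12 4 0 0 0 255' 20
python3 -m crank '0 -3 1 0 0 0 255;0 -6 3 0 0 0 255;0 -9 4 0 0 0 255;0 -12 6 0 0 0 255;0 -12 6 0 0 0 255' 20
python3 - <<'E'
from h import *
_,c=shot('scene','sc10.png');crop(c,190,120,400,340,2.7,'s10.png')
E
```

```text
time: 18.58
tool_pos: [0.5951, 0.0917, 0.1392]
tcp_rot: [2.151, 2.284, 0.007]
wrist_force: [-4.5, -1.3, 18.3]
width: 0.124
time: 19.2
tool_pos: [0.5824, 0.091, 0.1347]
tcp_rot: [2.152, 2.285, 0.005]
wrist_force: [-11.5, -2.0, 28.1]
width: 0.127
```

View pics/s10.png

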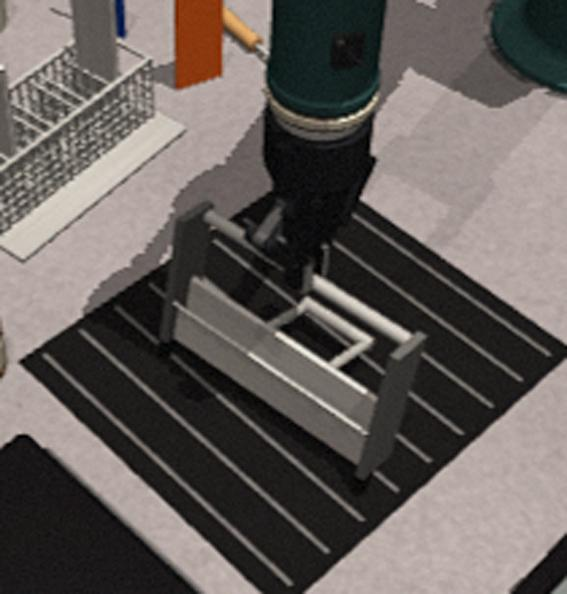

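```bash
python3 -m crank '0 -2 -2 0 0 0 255;0 -4 -1 0 0 0 255;0 -7 1 0 0 0 255;0 -7 1 0 0 0 255' 20
python3 -m crank '0 -2 1 0 0 0 255;0 -4 2 0 0 0 255;0 -4 2 0 0 0 255' 20
python3 - <<'E'
from h import *
_,c=shot('scene','sc10.png');crop(c,190,120,400,340,2.7,'s10.png')
E
```

```text
time: 19.75
tool_pos: [0.5739, 0.0905, 0.1313]
tcp_rot: [2.153, 2.287, 0.001]
wrist_force: [-9.8, -1.5, 20.9]
width: 0.127
time: 20.12
tool_pos: [0.5696, 0.0902, 0.1293]
tcp_rot: [2.154, 2.287, -0.0]
wrist_force: [-11.6, -1.7, 21.7]
width: 0.126
```

View pics/s10.png

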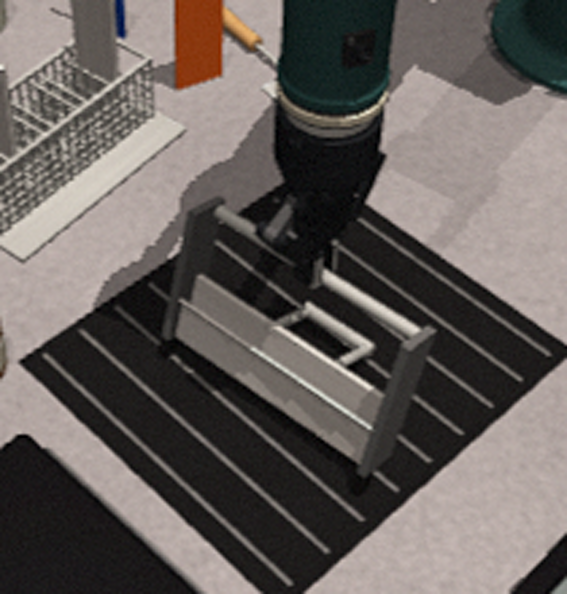

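```bash
python3 -m crank '0 -1 -1 0 0 0 255;0 -1 -2 0 0 0 200;0 -1 -2 0 0 0 160;0 -1 -2 0 0 0 150;0 -1 -2 0 0 0 150;0 -1 -20 0 0 0 150;0 -1 -60 0 0 0 150;0 -1 -110 0 0 0 150;0 -1 -110 0 0 0 150' 20
python3 - <<'E'
from h import *
st();shot('wrist','w11.png');_,c=shot('scene','sc11.png');crop(c,190,120,400,340,2.7,'s11.png')
E
```

```text
time: 21.3
tool_pos: [0.5733, 0.0906, 0.2433]
tcp_rot: [2.148, 2.28, 0.017]
wrist_force: [0.9, -0.8, 0.4]
width: 0.411
t 21.3 pos [0.5733 0.0906 0.2433] q [ 0.11  0.07  1.81 -0.    1.25  0.05] F [ 0.9 -0.8  0.4] w 0.411
[[-0.06   0.998  0.014]
 [ 0.998  0.06   0.002]
 [ 0.001  0.014 -1.   ]]
```

View pics/s11.png

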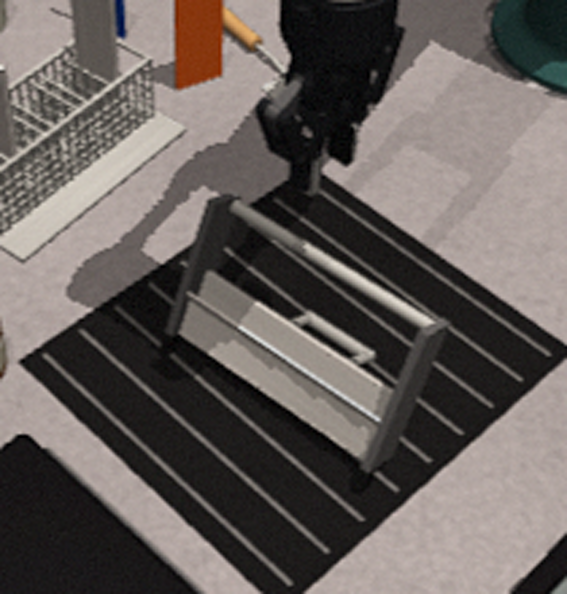

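View pics/w11.png

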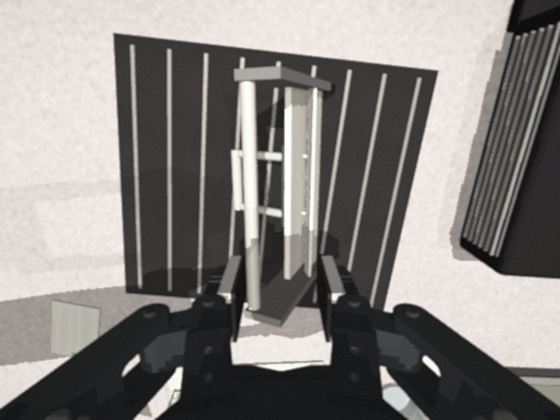

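```bash
python3 - <<'E'
from h import *
s,w=shot('wrist'); _,c=shot('scene')
crop(w,220,50,360,330,2.1,'w11c.png')
def S(x,y): return ray(c,(190+x/2.7,120+y/2.7))
for n,a,b in [('hL',(248,83),(433,324)),('hR',(254,307),(235,204)),('barL',(235,151),(373,357)),('barR',(241,209),(307,315))]:
    print(n,*tri([ray(w,a,s),S(*b)]))
E
```

```text
hL [0.53899852 0.18593832 0.12297569] [np.float64(0.6051071805728396), np.float64(0.6051071805729937)]
hR [ 0.54986559 -0.01374111  0.11831649] [np.float64(0.9078727860702906), np.float64(0.9078727860702618)]
barL [ 5.13557377e-01  1.19881545e-01 -5.02775954e-04] [np.float64(0.4578451758303683), np.float64(0.4578451758302966)]
barR [0.52286467 0.05039604 0.00592919] [np.float64(0.004407961169928887), np.float64(0.00440796116990813)]
```

View pics/w11c.png

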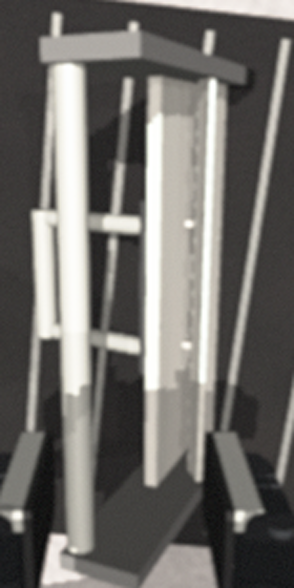

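```bash
python3 -m crank '-60 -30 20 0 0 0 150;-60 -30 40 0 0 0 150;-60 -30 40 0 0 0 150;-60 -30 40 0 0 0 150'
python3 - <<'E'
from h import *
import pickle
s,w=shot('wrist','wa.png'); pickle.dump((s,w),open('wa.pkl','wb')); st()
E
python3 -m crank '0 35 0 0 0 0 150;0 70 0 0 0 0 150;0 70 0 0 0 0 150;0 70 0 0 0 0 150'
python3 - <<'E'
from h import *
import pickle
s,w=shot('wrist','wb.png'); pickle.dump((s,w),open('wb.pkl','wb')); st()
E
```

```text
time: 22.0
tool_pos: [0.5424, 0.0288, 0.1951]
tcp_rot: [-2.153, -2.287, 0.0]
wrist_force: [0.1, -0.0, -0.0]
width: 0.412
t 22.05 pos [0.5429 0.0289 0.1958] q [ 0.01  0.04  1.93  0.    1.17 -0.05] F [ 0.5 -0.9  0.3] w 0.414
[[-0.06   0.998  0.001]
 [ 0.998  0.06   0.   ]
 [ 0.     0.001 -1.   ]]
time: 22.55
tool_pos: [0.6121, 0.0332, 0.1955]
tcp_rot: [-2.153, -2.288, 0.0]
wrist_force: [-0.4, 0.9, 0.5]
width: 0.414
t 22.6 pos [0.6117 0.033  0.1955] q [ 0.01  0.17  1.78  0.    1.19 -0.05] F [-0.4 -0.5  0. ] w 0.408
[[-0.061  0.998 -0.   ]
 [ 0.998  0.061  0.   ]
 [ 0.    -0.    -1.   ]]
```

View pics/wa.png

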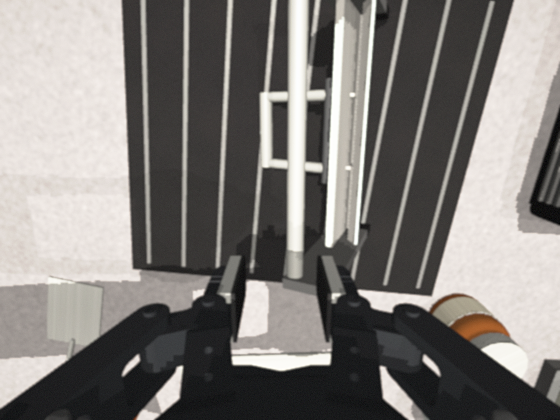

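View pics/wb.png

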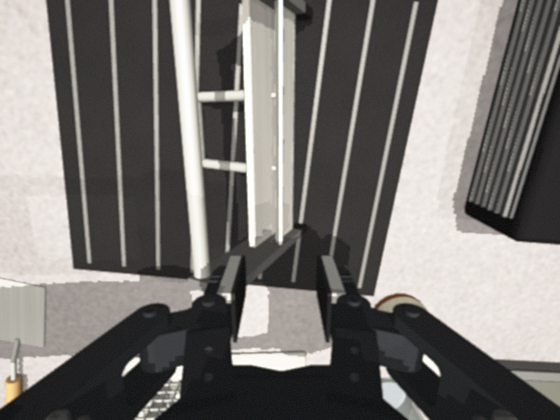

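```bash
python3 - <<'E'
from h import *
import pickle
s,w=pickle.load(open('wa.pkl','rb')); crop(w,280,60,385,280,3.6,'wac.png')
s,w=pickle.load(open('wb.pkl','rb')); crop(w,170,60,310,280,3.6,'wbc.png')
E
```

```text
(no output)
```

View pics/wac.png

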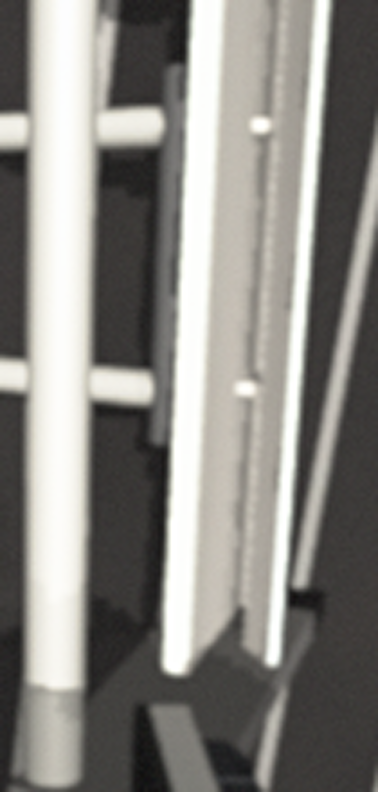

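View pics/wbc.png

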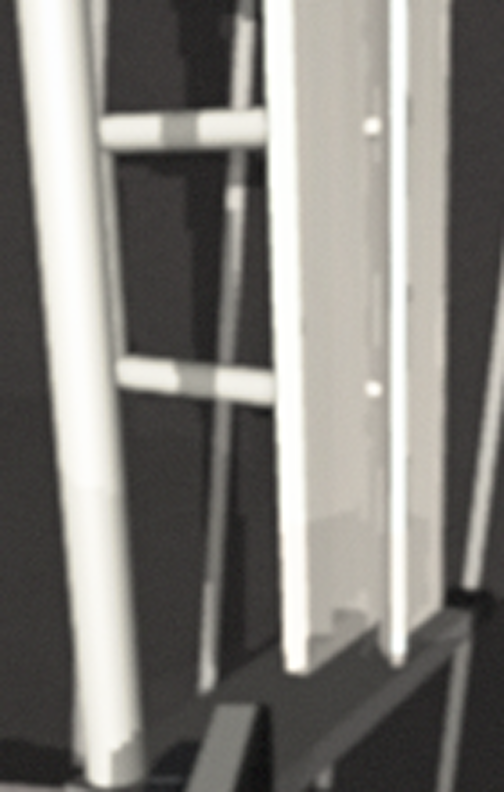

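```bash
python3 - <<'E'
from h import *
import pickle
A=pickle.load(open('wa.pkl','rb'));B=pickle.load(open('wb.pkl','rb'))
def a(x,y): return ray(A[1],(280+x/3.6,60+y/3.6),A[0])
def b(x,y): return ray(B[1],(170+x/3.6,60+y/3.6),B[0])
P={}
for n,p,q in [('divL',(260,125),(372,125)),('divR',(245,388),(373,388)),('plFront',(189,675),(307,672)),('plBack',(163,675),(284,672)),('lip',(272,667),(398,665)),('hEnd',(53,780),(114,778)),('plFtop',(222,0),(293,0))]:
    P[n]=tri([a(*p),b(*q)]); print(n,np.round(P[n][0],4),np.round(P[n][1],2))
# model: anchor
yaw=.0565; u=np.array([np.cos(yaw),np.sin(yaw),0]); v=np.array([-np.sin(yaw),np.cos(yaw),0]);Z=np.array([0,0,1.])
l=np.radians(25); xs=-np.sin(l)*u+np.cos(l)*Z; zs=-np.cos(l)*u-np.sin(l)*Z
Rs=np.stack([xs,v,zs],1)
M={'divL':(24,32.5,16.75),'divR':(24,-32.5,16.75),'plFront':(60,-100,21),'plBack':(60,-100,27),'hEnd':(122,-99,32)}
for n,m in M.items(): print(n,'origin est',np.round(P[n][0]-Rs@np.array(m)/1e3,4))
dd=P['divL'][0]-P['divR'][0]; print('yaw div',-dd[0]/dd[1], np.linalg.norm(dd))
dd=P['plFtop'][0]-P['plFront'][0]; print('yaw plate',-dd[0]/dd[1])
print('expected origin z',.003+ (20*np.cos(l)+14*np.sin(l))/1e3)
E
```

```text
divL [0.5987 0.1242 0.0409] [0.08 0.08]
divR [0.6026 0.0598 0.0431] [0.03 0.03]
plFront [ 0.5904 -0.008   0.0749] [0.34 0.34]
plBack [ 0.5843 -0.0096  0.072 ] [0.34 0.34]
lip [ 0.6133 -0.0082  0.0663] [0.23 0.23]
hEnd [ 0.5542 -0.0116  0.1264] [0.15 0.15]
plFtop [0.5812 0.1467 0.0706] [0.09 0.09]
divL origin est [0.6259 0.0932 0.0262]
divR origin est [0.626  0.0937 0.0285]
plFront origin est [0.629  0.0944 0.0294]
plBack origin est [0.6284 0.0931 0.0291]
hEnd origin est [0.6291 0.0918 0.0293]
yaw div 0.05939944515776526 0.06458075831060808
yaw plate 0.05914570890857822
expected origin z 0.027042811405102788
```

```bash
python3 - <<'E'
from h import *
_,t=shot('top');_,c=shot('scene'); crop(t,355,160,440,275,6,'t12.png'); crop(c,150,100,270,220,5,'s12.png')
T=lambda x,y:(355+x/6,160+y/6)
S=lambda x,y:(150+x/5,100+y/5)
for n,p,q in [('A_L',(270,92),(210,230)),('A_R',(422,80),(127,185)),('B_L',(316,490),(408,92)),('B_R',(475,476),(330,52))]:
    print(n,tri([ray(t,T(*p)),ray(c,S(*q))]), plane(t,T(*p),.176))
E
```

```text
A_L (array([ 0.6106773 , -0.23245157,  0.17160648]), [np.float64(0.927769182509963), np.float64(0.9277691825100544)]) [ 0.61024398 -0.23205798  0.176     ]
A_R (array([ 0.6164478 , -0.2858739 ,  0.17101889]), [np.float64(0.11847612115172698), np.float64(0.11847612115171348)]) [ 0.61529531 -0.28434744  0.176     ]
B_L (array([ 0.47294537, -0.24574329,  0.17104105]), [np.float64(0.0369837292937449), np.float64(0.03698372929366568)]) [ 0.47260656 -0.24439806  0.176     ]
B_R (array([ 0.47840204, -0.29878408,  0.17121202]), [np.float64(0.6361367029578796), np.float64(0.6361367029577655)]) [ 0.47841553 -0.29768064  0.176     ]
```

View pics/t12.png

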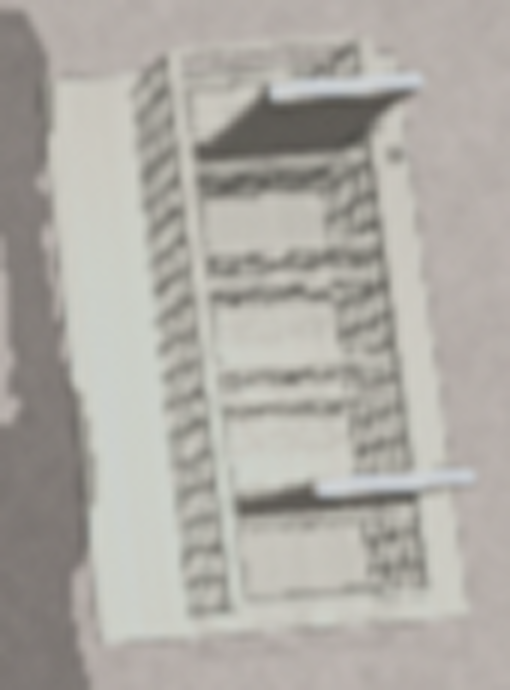

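```bash
python3 - <<'E'
from h import *
_,t=shot('top')
for uv in [(391,283),(414,286),(409,310),(440,293),(490,292)]: print(uv,plane(t,uv,.17))
rel([.4755,-.2712,.26],down(.10))
E
```

```text
(391, 283) [ 0.38921077 -0.21073179  0.17      ]
(414, 286) [ 0.38436951 -0.25642241  0.17      ]
(409, 310) [ 0.33719181 -0.24527556  0.17      ]
(440, 293) [ 0.37185104 -0.30749277  0.17      ]
(490, 292) [ 0.37620361 -0.40597443  0.17      ]
rel mm [-295.2 -154.1  -64.5] rot [-0.   -0.   -0.04] deg 2.3
```

```bash
python3 -m crank '0 0 -65 0 0 0 100;0 0 -65 0 0 0 100;-100 -50 -65 0 0 -0.04 100;-200 -104 -65 0 0 -0.04 100;-295 -154 -65 0 0 -0.04 100;-295 -154 -65 0 0 -0.04 100;-295 -154 -65 0 0 -0.04 100;-295 -154 -65 0 0 -0.04 100;-295 -154 -65 0 0 -0.04 100;-295 -154 -65 0 0 -0.04 100' 60
python3 - <<'E'
from h import *
st(); s,w=shot('wrist','w13.png')
print(proj(w,[.473,-.2447,.176],s),proj(w,[.478,-.298,.176],s))
E
```

```text
time: 24.0
tool_pos: [0.4765, -0.27, 0.2602]
tcp_rot: [-2.107, -2.33, -0.001]
wrist_force: [0.2, 0.6, 0.0]
width: 0.61
t 24.0 pos [ 0.4765 -0.27    0.2602] q [-0.56  0.01  1.84  0.    1.29 -0.66] F [0.2 0.6 0. ] w 0.61
[[-0.1    0.995  0.   ]
 [ 0.995  0.1    0.001]
 [ 0.001  0.    -1.   ]]
[280.98471218 185.17846084] [280.44727269 252.08899707]
```

View pics/w13.png

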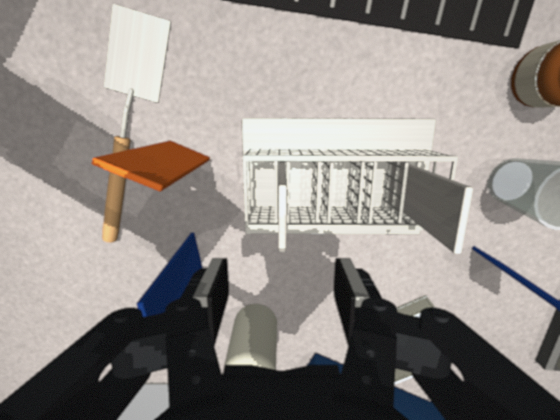

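```bash
python3 -m crank '0 0 50 0 0 0 100;0 0 100 0 0 0 100;0 0 122 0 0 0 100;0 0 122 0 0 0 100;0 0 122 0 0 0 255;0 0 122 0 0 0 255;0 0 122 0 0 0 255;0 0 122 0 0 0 255;0 0 122 0 0 0 255' 60
python3 - <<'E'
from h import *
st(); s,w=shot('wrist','w14.png'); _,c=shot('scene'); crop(c,130,60,300,220,4,'s14.png')
E
```

```text
time: 25.18
tool_pos: [0.4773, -0.2718, 0.1402]
tcp_rot: [2.106, 2.327, 0.001]
wrist_force: [-0.1, 0.6, 7.0]
width: 0.06
t 25.18 pos [ 0.4773 -0.2718  0.1402] q [-0.56  0.1   1.97  0.    1.07 -0.66] F [-0.1  0.6  7. ] w 0.06
[[-0.1    0.995  0.003]
 [ 0.995  0.1   -0.002]
 [-0.002  0.003 -1.   ]]
```

View pics/s14.png

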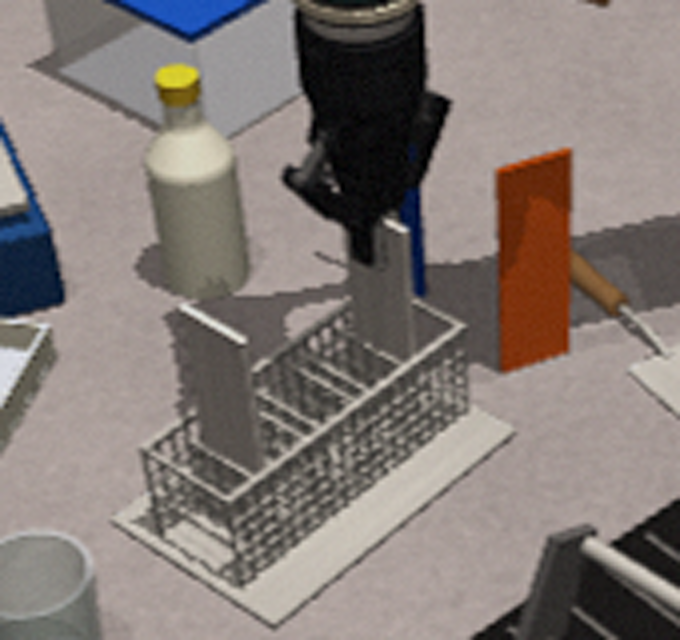

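```bash
python3 -m crank '0 0 -10 0 0 0 255;0 0 -25 0 0 0 255;0 0 -45 0 0 0 255;0 0 -65 0 0 0 255;0 0 -90 0 0 0 255;0 0 -120 0 0 0 255;0 0 -150 0 0 0 255;0 0 -180 0 0 0 255;0 0 -180 0 0 0 255;0 0 -180 0 0 0 255' 60
python3 - <<'E'
from h import *
st(); s,w=shot('wrist','w15.png'); _,c=shot('scene','sc15.png'); shot('top','t15.png')
E
```

```text
time: 26.52
tool_pos: [0.4756, -0.2708, 0.3173]
tcp_rot: [-2.107, -2.329, 0.0]
wrist_force: [-0.6, 0.1, -1.4]
width: 0.063
t 26.52 pos [ 0.4756 -0.2708  0.3173] q [-0.56 -0.02  1.76 -0.    1.4  -0.66] F [-0.6  0.1 -1.4] w 0.063
[[-0.1    0.995 -0.001]
 [ 0.995  0.1    0.001]
 [ 0.001 -0.001 -1.   ]]
```

View pics/w15.png

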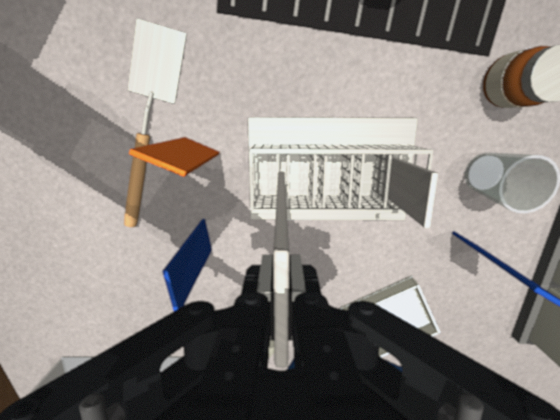

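View pics/sc15.png

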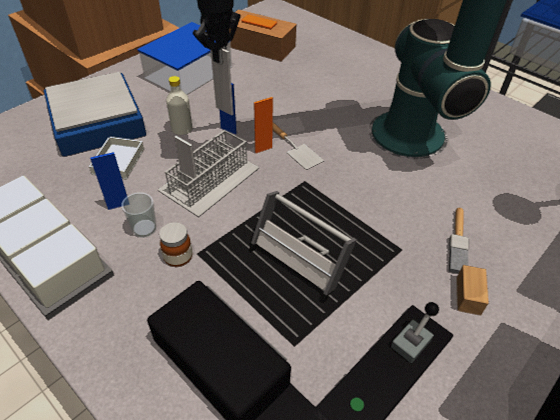

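```bash
python3 - <<'E'
from h import *
s,w=shot('wrist'); crop(w,230,150,330,390,3,'w15c.png')
f,cx,cy=K(w); M=w['tool_from_camera']
def tp(uv,z):
    d=M[:3,:3]@np.array([(uv[0]-cx)/f,-(uv[1]-cy)/f,-1]); o=M[:3,3]; return (o+d*(z-o[2])/d[2])*1e3
for uv,z in [((281,252),-.036),((281,363),-.036),((281,172),.134)]: print(tp(uv,z))
E
```

```text
[ 26.67776158  -0.98762537 -36.        ]
[-23.61864445  -0.94675565 -36.        ]
[ 26.48449662  -0.94504443 134.        ]
```

View pics/w15c.png

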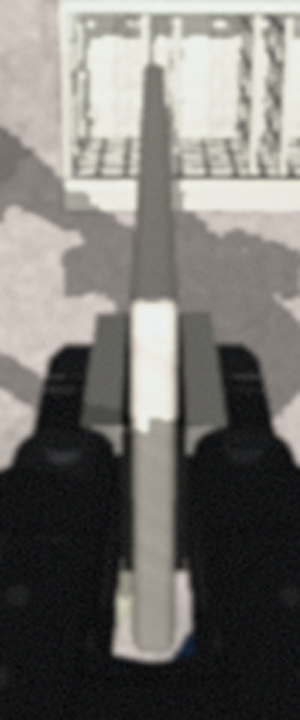

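```bash
cat >> h.py <<'E'
def stand(O=(.628,.0933,.027),yaw=.058,lean=25):
    u=np.array([np.cos(yaw),np.sin(yaw),0]); v=np.array([-np.sin(yaw),np.cos(yaw),0]);Z=np.array([0,0,1.])
    l=np.radians(lean); xs=-np.sin(l)*u+np.cos(l)*Z; zs=-np.cos(l)*u-np.sin(l)*Z
    return np.array(O),np.stack([xs,v,zs],1),np.stack([v,-zs,-xs],1)
E
python3 - <<'E'
from h import *
O,Rs,Rt=stand()
p=O+Rs@np.array([3+134+75,-65,15.5])/1e3; print(p)
rel(p,Rt)
E
```

```text
[0.52829932 0.02240138 0.21258667]
rel mm [286.1  82.1 104.2] rot [-0.439 -0.011  0.041] deg 25.3
```

```bash
python3 -m crank '50 8 0 0 0 0 255;100 16 0 0 0 0 255;150 26 0 -0.1 0 0 255;200 34 10 -0.2 0 0.02 255;250 42 20 -0.3 0 0.041 255;287 50 36 -0.439 -0.011 0.041 255;287 50 36 -0.439 -0.011 0.041 255;287 50 36 -0.439 -0.011 0.041 255;287 50 36 -0.439 -0.011 0.041 255;287 50 36 -0.439 -0.011 0.041 255' 60
python3 - <<'E'
from h import *
O,Rs,Rt=stand(); st()
p=O+Rs@np.array([3+134+75,-65,15.5])/1e3
rel(p,Rt)
s,w=shot('wrist','w16.png'); shot('scene','sc16.png')
E
```

```text
time: 27.98
tool_pos: [0.4986, 0.0185, 0.2837]
tcp_rot: [1.925, 2.037, 0.454]
wrist_force: [0.8, 0.9, -0.7]
width: 0.062
t 27.98 pos [0.4986 0.0185 0.2837] q [-0.04 -0.41  2.2   0.05  0.91 -0.12] F [ 0.8  0.9 -0.7] w 0.062
[[-0.056  0.903  0.426]
 [ 0.998  0.052  0.022]
 [-0.002  0.426 -0.905]]
rel mm [ 2.4 -3.3 77.1] rot [ 0.004  0.003 -0.001] deg 0.3
```

View pics/w16.png

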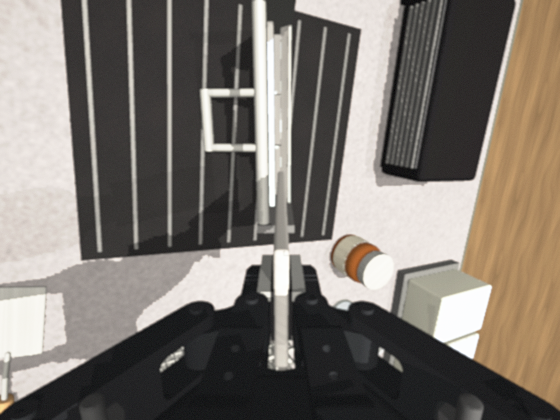

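View pics/sc16.png

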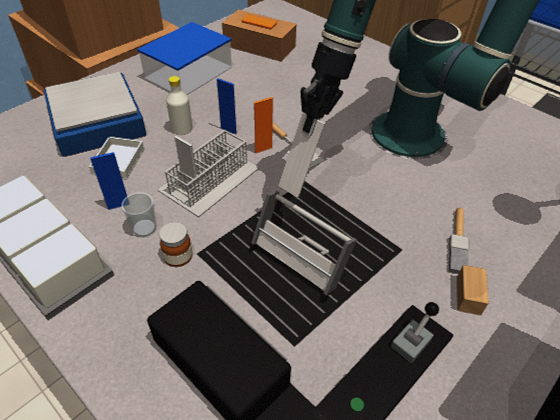

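```bash
python3 - <<'E'
from h import *
s,w=shot('wrist'); crop(w,235,10,325,270,3,'w16c.png')
O,Rs,Rt=stand()
for q in [(60,-97,21),(60,-97,27),(3,-65,16.75),(24,-32.5,16.75),(24,32.5,16.75),(60,97,21)]:
    p=O+Rs@np.array(q)/1e3; uv=proj(w,p,s); print(q,uv.round(1),((uv-[235,10])*3).round(0))
E
```

```text
(60, -97, 21) [274.6 203.8] [119. 581.]
(60, -97, 27) [269.7 203.8] [104. 581.]
(3, -65, 16.75) [278.3 169.9] [130. 480.]
(24, -32.5, 16.75) [278.1 147.4] [129. 412.]
(24, 32.5, 16.75) [278.  93.] [129. 249.]
(60, 97, 21) [273.6  24.8] [116.  44.]
```

View pics/w16c.png

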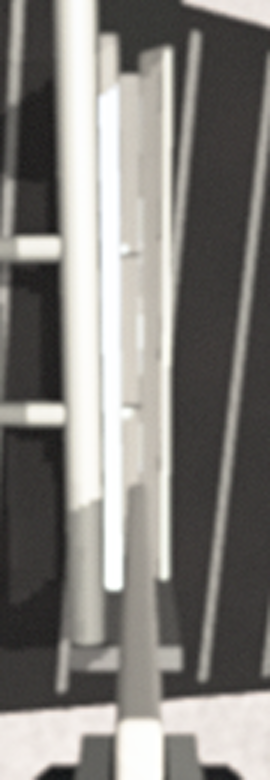

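```bash
python3 -m crank '2 -3 0 0 0 0 255;2 -3 20 0 0 0 255;2 -3 40 0 0 0 255;2 -3 60 0 0 0 255;2 -3 75 0 0 0 255;2 -3 75 0 0 0 255' 60
python3 - <<'E'
from h import *
O,Rs,Rt=stand(); st()
p=O+Rs@np.array([3+134,-65,16])/1e3
rel(p,Rt)
s,w=shot('wrist'); crop(w,215,10,345,290,2.8,'w17c.png')
E
```

```text
time: 28.88
tool_pos: [0.5254, 0.0231, 0.2114]
tcp_rot: [1.926, 2.042, 0.451]
wrist_force: [1.1, 0.2, -1.0]
width: 0.059
t 28.88 pos [0.5254 0.0231 0.2114] q [-0.03 -0.29  2.25  0.05  0.75 -0.11] F [ 1.1  0.2 -1. ] w 0.059
[[-0.058  0.905  0.422]
 [ 0.998  0.053  0.023]
 [-0.002  0.422 -0.906]]
rel mm [-0.8  2.6 75.1] rot [-0.     0.001  0.001] deg 0.1
```

View pics/w17c.png

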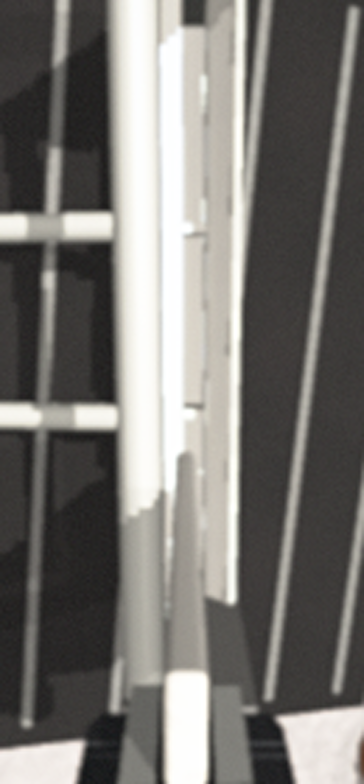

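```bash
python3 -m crank '0 3 0 0 0 0 255;0 3 8 0 0 0 255;0 3 16 0 0 0 255;0 3 24 0 0 0 255;0 3 24 0 0 0 255' 60
python3 - <<'E'
from h import *
O,Rs,Rt=stand(); st()
p=O+Rs@np.array([3+134,-65,16])/1e3
rel(p,Rt)
s,w=shot('wrist'); crop(w,215,10,345,290,2.8,'w18c.png')
E
```

```text
time: 29.55
tool_pos: [0.5386, 0.0238, 0.1912]
tcp_rot: [1.925, 2.041, 0.451]
wrist_force: [-1.0, 0.4, -1.7]
width: 0.059
t 29.55 pos [0.5386 0.0238 0.1912] q [-0.02 -0.24  2.25  0.05  0.69 -0.11] F [-1.   0.4 -1.7] w 0.059
[[-0.058  0.905  0.422]
 [ 0.998  0.053  0.023]
 [-0.002  0.423 -0.906]]
rel mm [-0.7 -0.9 51.3] rot [0.    0.001 0.001] deg 0.1
```

View pics/w18c.png

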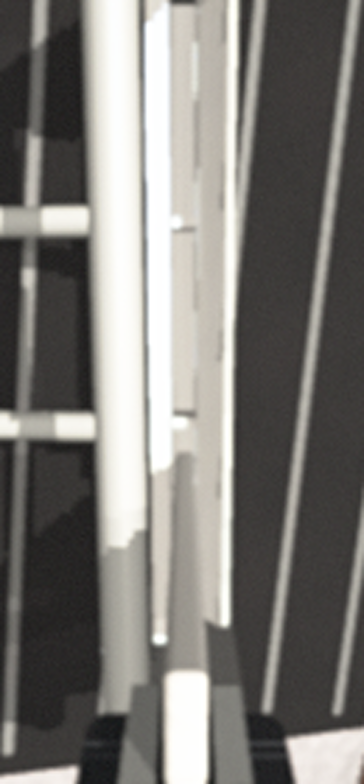

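```bash
python3 -m crank '0 0 6 0 0 0 255;0 0 12 0 0 0 255;0 0 18 0 0 0 255;0 0 24 0 0 0 255;0 0 24 0 0 0 255' 60
python3 -m crank '0 0 5 0 0 0 255;0 0 10 0 0 0 255;0 0 16 0 0 0 255;0 0 16 0 0 0 255' 60
```

```text
time: 30.22
tool_pos: [0.549, 0.0243, 0.17]
tcp_rot: [1.925, 2.04, 0.452]
wrist_force: [0.2, -0.7, -1.4]
width: 0.062
time: 30.72
tool_pos: [0.556, 0.0247, 0.1557]
tcp_rot: [1.925, 2.04, 0.453]
wrist_force: [-1.0, 0.8, -2.5]
width: 0.059
```

```bash
python3 -m crank '0 0 4 0 0 0 255;0 0 8 0 0 0 255;0 0 8 0 0 0 255' 60
python3 -m crank '0 0 2 0 0 0 255;0 0 3 0 0 0 255;0 0 3 0 0 0 255' 60
python3 -m crank '0 0 2 0 0 0 255;0 0 3 0 0 0 255;0 0 3 0 0 0 255' 60
python3 - <<'E'
from h import *
O,Rs,Rt=stand(); st()
p=O+Rs@np.array([3+134,-65,16])/1e3
rel(p,Rt)
s,w=shot('wrist','w19.png');_,c=shot('scene'); crop(c,190,100,400,310,2.8,'s19.png')
E
```

```text
time: 31.1
tool_pos: [0.5594, 0.0249, 0.1487]
tcp_rot: [1.924, 2.04, 0.453]
wrist_force: [-1.0, -1.1, -2.4]
width: 0.063
time: 31.48
tool_pos: [0.5606, 0.0249, 0.1463]
tcp_rot: [1.924, 2.04, 0.453]
wrist_force: [-1.7, 0.4, -2.6]
width: 0.062
time: 31.85
tool_pos: [0.5624, 0.025, 0.1445]
tcp_rot: [1.923, 2.039, 0.454]
wrist_force: [-4.3, -0.4, 1.9]
width: 0.057
t 31.85 pos [0.5624 0.025  0.1445] q [-0.02 -0.13  2.26  0.06  0.58 -0.12] F [-4.3 -0.4  1.9] w 0.057
[[-0.058  0.903  0.425]
 [ 0.998  0.053  0.023]
 [-0.002  0.426 -0.905]]
rel mm [-0.6 -2.7 -1.2] rot [0.004 0.002 0.001] deg 0.2
```

View pics/s19.png

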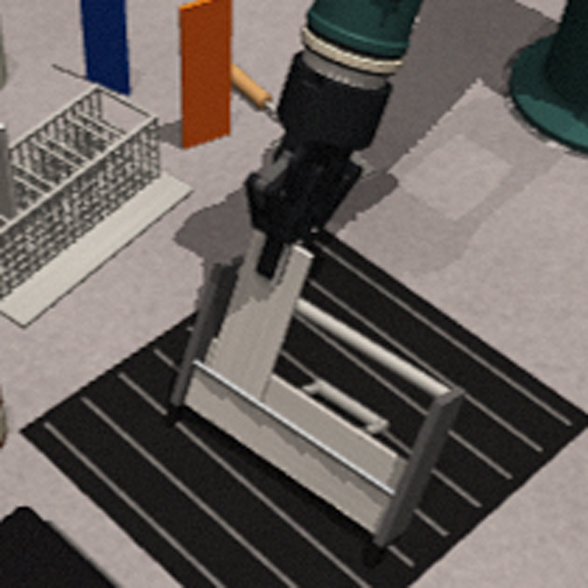

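```bash
python3 -m crank '0 -1 0 0 0 0 255;0 -2 0 0 0 0 255;0 -2 0 0 0 0 255' 60
python3 -m crank '0 0 0 0 0 0 200;0 0 0 0 0 0 170;0 0 0 0 0 0 170;0 0 -15 0 0 0 170;0 0 -40 0 0 0 170;0 0 -80 0 0 0 170;0 0 -120 0 0 0 130;0 0 -120 0 0 0 130' 60
python3 - <<'E'
from h import *
st()
s,w=shot('wrist','w20.png');_,c=shot('scene','sc20.png'); crop(c,190,100,400,310,2.8,'s20.png');crop(c,150,100,270,220,5,'s20b.png')
_,t=shot('top'); crop(t,355,160,440,275,6,'t20.png')
E
```

```text
time: 32.33
tool_pos: [0.5614, 0.0249, 0.144]
tcp_rot: [1.922, 2.038, 0.456]
wrist_force: [-1.1, -0.0, 2.8]
width: 0.059
time: 33.33
tool_pos: [0.511, 0.022, 0.2574]
tcp_rot: [1.918, 2.034, 0.461]
wrist_force: [0.5, 0.5, -0.1]
width: 0.487
t 33.33 pos [0.511  0.022  0.2574] q [-0.03 -0.37  2.22  0.05  0.84 -0.11] F [ 0.5  0.5 -0.1] w 0.487
[[-0.058  0.9    0.433]
 [ 0.998  0.053  0.023]
 [-0.003  0.434 -0.901]]
```

View pics/s20.png

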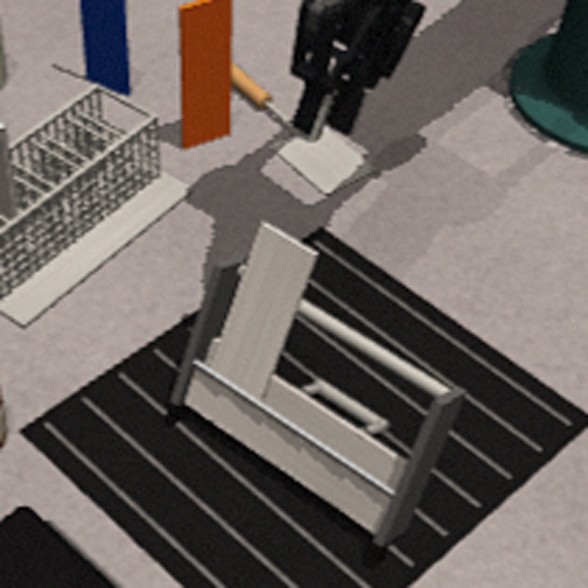

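View pics/w20.png

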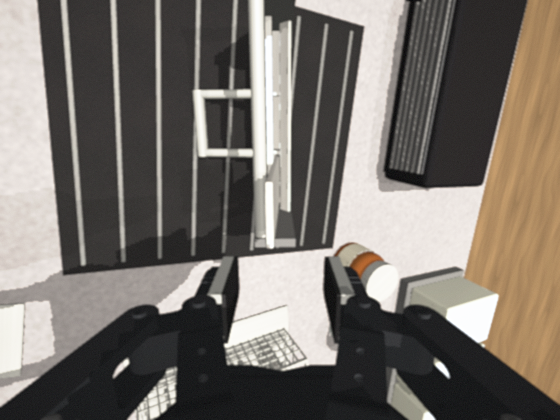

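View pics/t20.png

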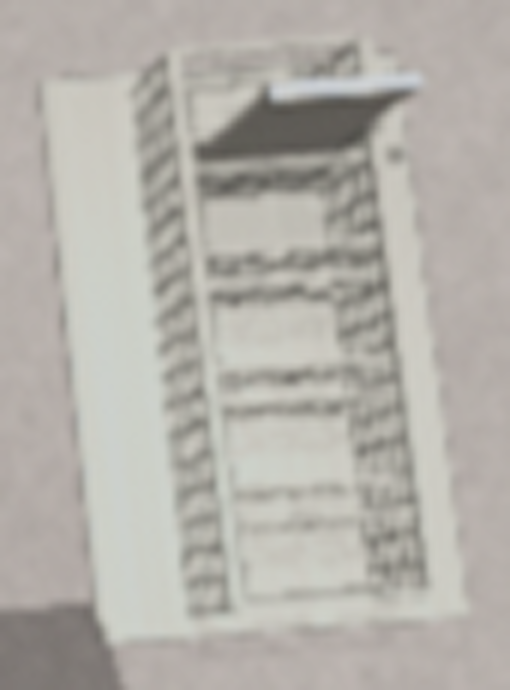

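View pics/s20b.png

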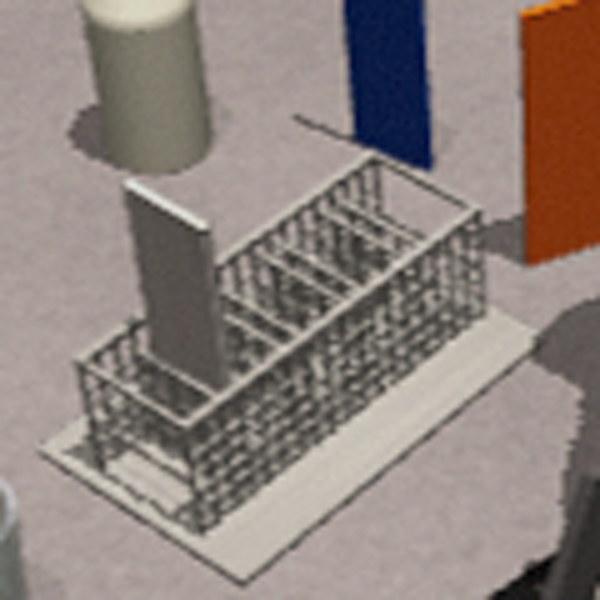

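```bash
python3 - <<'E'
from h import *
rel([.6133,-.2585,.28],down(.10))
E
```

```text
rel mm [-286.2   91.7   11.7] rot [ 0.439  0.011 -0.041] deg 25.2
```

```bash
python3 -m crank '-50 10 -20 0 0 0 110;-110 25 -20 0 0 0 110;-170 45 -10 0.1 0 0 110;-230 65 0 0.25 0 -0.02 110;-286 92 12 0.4 0.011 -0.041 110;-286 92 12 0.439 0.011 -0.041 110;-286 92 12 0.439 0.011 -0.041 110;-286 92 12 0.439 0.011 -0.041 110;-286 92 12 0.439 0.011 -0.041 110' 60
python3 - <<'E'
from h import *
st(); s,w=shot('wrist','w21.png')
print(proj(w,[.6103,-.232,.176],s),proj(w,[.6153,-.2845,.176],s)); rel([.6133,-.2585,.14],down(.10))
E
```

```text
time: 34.6
tool_pos: [0.6133, -0.2574, 0.2816]
tcp_rot: [2.106, 2.329, 0.001]
wrist_force: [0.1, -0.0, 0.4]
width: 0.563
t 34.6 pos [ 0.6133 -0.2574  0.2816] q [-0.43  0.22  1.57  0.    1.35 -0.54] F [ 0.1 -0.   0.4] w 0.563
[[-0.1    0.995  0.002]
 [ 0.995  0.1   -0.001]
 [-0.001  0.002 -1.   ]]
[281.40516677 179.20768554] [280.98285007 240.46579623]
rel mm [ -0.8  -0.5 141.9] rot [0.002 0.001 0.001] deg 0.1
```

View pics/w21.png

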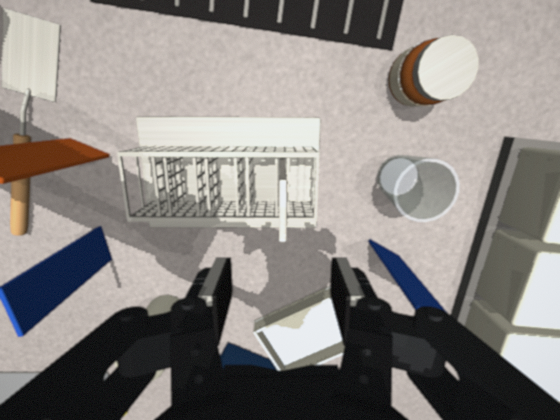

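```bash
python3 -m crank '-1 0 50 0 0 0 110;-1 0 100 0 0 0 110;-1 0 130 0 0 0 110;-1 0 142 0 0 0 110;-1 0 142 0 0 0 110;-1 0 142 0 0 0 255;-1 0 142 0 0 0 255;-1 0 142 0 0 0 255;-1 0 142 0 0 0 255;-1 0 142 0 0 0 255' 60
python3 -m crank '0 0 -10 0 0 0 255;0 0 -25 0 0 0 255;0 0 -45 0 0 0 255;0 0 -65 0 0 0 255;0 0 -90 0 0 0 255;0 0 -120 0 0 0 255;0 0 -150 0 0 0 255;0 0 -180 0 0 0 255;0 0 -180 0 0 0 255;0 0 -180 0 0 0 255' 60
python3 - <<'E'
from h import *
st(); s,w=shot('wrist'); crop(w,230,130,330,390,3,'w22c.png'); shot('scene','sc22.png')
O,Rs,Rt=stand()
rel(O+Rs@np.array([3+134+150,65,15.5])/1e3,Rt)
E
```

```text
time: 35.9
tool_pos: [0.6154, -0.2598, 0.1403]
tcp_rot: [2.106, 2.328, 0.001]
wrist_force: [0.6, 0.5, 5.5]
width: 0.064
time: 37.15
tool_pos: [0.6139, -0.2591, 0.3178]
tcp_rot: [-2.107, -2.329, 0.0]
wrist_force: [-0.4, 0.0, -2.2]
width: 0.061
t 37.15 pos [ 0.6139 -0.2591  0.3178] q [-0.44  0.21  1.51 -0.    1.42 -0.54] F [-0.4  0.  -2.2] w 0.061
[[-0.1    0.995 -0.001]
 [ 0.995  0.1    0.   ]
 [ 0.    -0.001 -1.   ]]
rel mm [419.5 -82.6  36.6] rot [-0.439 -0.011  0.041] deg 25.3
```

View pics/w22c.png

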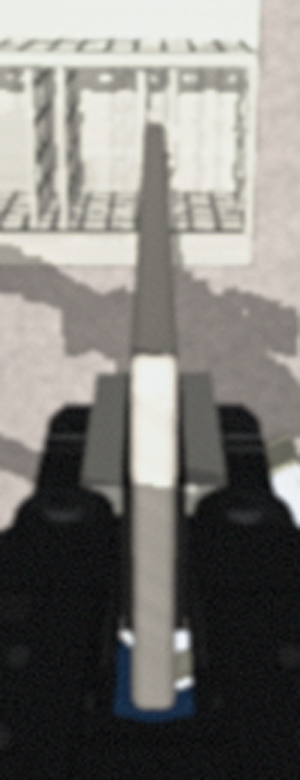

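View pics/sc22.png

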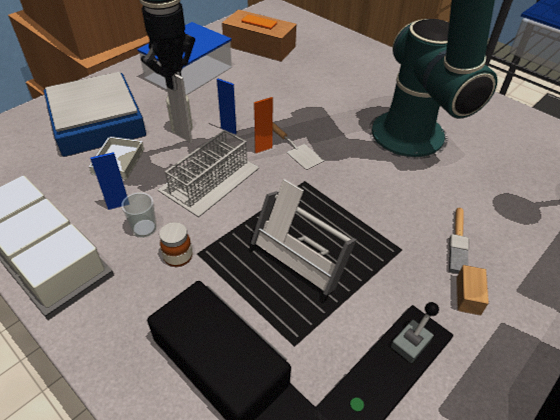

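```bash
python3 -m crank '0 0 -40 0 0 0 255;0 -10 -80 0 0 0 255;60 -20 -80 0 0 0 255;120 -30 -80 -0.1 0 0 255;180 -40 -80 -0.2 0 0.02 255;240 -50 -80 -0.3 0 0.041 255;300 -62 -80 -0.4 0 0.041 255;360 -72 -80 -0.439 -0.011 0.041 255;418 -83 -80 -0.439 -0.011 0.041 255;419 -83 -40 -0.439 -0.011 0.041 255;419 -83 0 -0.439 -0.011 0.041 255;419 -83 36 -0.439 -0.011 0.041 255;419 -83 36 -0.439 -0.011 0.041 255;419 -83 36 -0.439 -0.011 0.041 255;419 -83 36 -0.439 -0.011 0.041 255' 60
python3 - <<'E'
from h import *
O,Rs,Rt=stand(); st()
rel(O+Rs@np.array([3+134+75,65,15.5])/1e3,Rt)
s,w=shot('wrist','w23.png');crop(w,215,10,345,290,2.8,'w23c.png')
for q in [(60,35,21),(60,97,21),(24,32.5,16.75)]:
    p=O+Rs@np.array(q)/1e3; uv=proj(w,p,s); print(q,uv.round(1),((uv-[215,10])*2.8).round(0))
E
```

```text
time: 39.12
tool_pos: [0.4911, 0.1496, 0.285]
tcp_rot: [1.923, 2.037, 0.458]
wrist_force: [-0.7, 1.1, -1.8]
width: 0.062
t 39.12 pos [0.4911 0.1496 0.285 ] q [ 0.32 -0.36  2.16 -0.14  0.92  0.33] F [-0.7  1.1 -1.8] w 0.062
[[-0.058  0.902  0.428]
 [ 0.998  0.052  0.024]
 [-0.001  0.428 -0.904]]
rel mm [ 0.9 -4.1 78.1] rot [0.006 0.001 0.   ] deg 0.4
(60, 35, 21) [273.  203.1] [162. 541.]
(60, 97, 21) [272.6 152.1] [161. 398.]
(24, 32.5, 16.75) [276.7 197.6] [173. 525.]
```

View pics/w23.png

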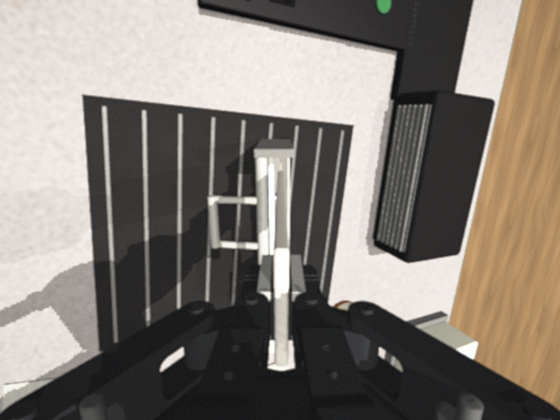

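View pics/w23c.png

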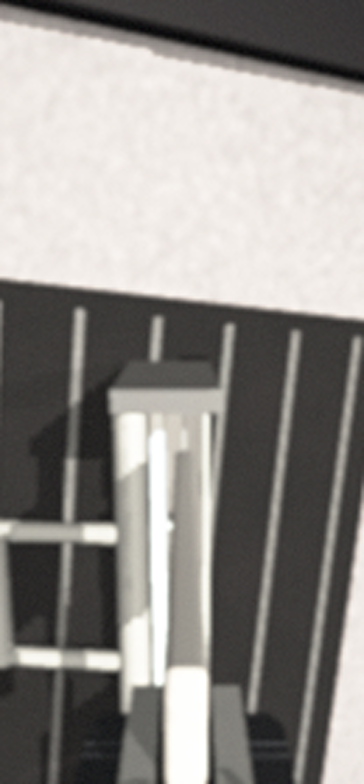

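```bash
python3 -m crank '1 -1 0 0 0 0 255;1 -1 20 0 0 0 255;1 -1 40 0 0 0 255;1 -1 60 0 0 0 255;1 -1 74 0 0 0 255;1 -1 74 0 0 0 255;1 -1 74 0 0 0 255' 60
python3 - <<'E'
from h import *
O,Rs,Rt=stand(); st()
rel(O+Rs@np.array([3+134,65,15.5])/1e3,Rt)
s,w=shot('wrist','w24.png');crop(w,215,60,345,290,2.8,'w24c.png')
E
```

```text
time: 40.05
tool_pos: [0.5206, 0.1522, 0.2157]
tcp_rot: [1.923, 2.039, 0.454]
wrist_force: [0.3, 0.4, -0.9]
width: 0.062
t 40.05 pos [0.5206 0.1522 0.2157] q [ 0.31 -0.24  2.21 -0.16  0.76  0.34] F [ 0.3  0.4 -0.9] w 0.062
[[-0.058  0.903  0.425]
 [ 0.998  0.053  0.023]
 [-0.002  0.426 -0.905]]
rel mm [ 0.1 -1.5 77.9] rot [0.004 0.001 0.001] deg 0.2
```

View pics/w24c.png

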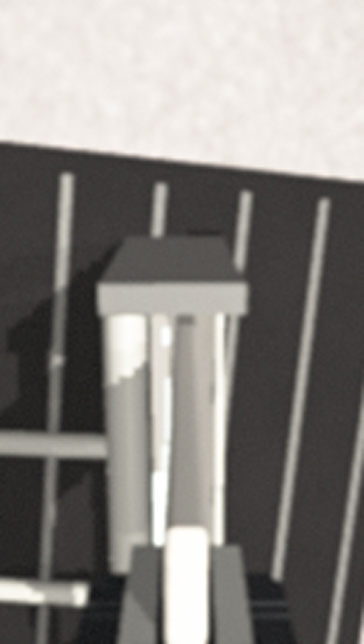

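```bash
python3 -m crank '0 0 8 0 0 0 255;0 0 16 0 0 0 255;0 0 24 0 0 0 255;0 0 32 0 0 0 255;0 0 32 0 0 0 255' 60
python3 -m crank '0 0 6 0 0 0 255;0 0 12 0 0 0 255;0 0 18 0 0 0 255;0 0 24 0 0 0 255;0 0 24 0 0 0 255' 60
python3 - <<'E'
from h import *
O,Rs,Rt=stand()
rel(O+Rs@np.array([3+134,65,16])/1e3,Rt)
E
```

```text
time: 40.72
tool_pos: [0.5334, 0.1525, 0.1846]
tcp_rot: [1.925, 2.041, 0.451]
wrist_force: [-0.3, 0.7, -0.6]
width: 0.059
time: 41.35
tool_pos: [0.5437, 0.1532, 0.1634]
tcp_rot: [1.925, 2.04, 0.452]
wrist_force: [0.0, -0.7, -1.3]
width: 0.06
rel mm [ 0.4 -0.6 20.7] rot [0.001 0.002 0.001] deg 0.1
```

```bash
python3 -m crank '0 -0.5 6 0 0 0 255;0 -0.5 12 0 0 0 255;0 -0.5 16 0 0 0 255;0 -0.5 16 0 0 0 255' 60
python3 -m crank '0 0 2 0 0 0 255;0 0 3 0 0 0 255;0 0 3 0 0 0 255' 60
python3 -m crank '0 0 2 0 0 0 255;0 0 3 0 0 0 255;0 0 3 0 0 0 255' 60
python3 - <<'E'
from h import *
O,Rs,Rt=stand()
rel(O+Rs@np.array([3+134,65,16])/1e3,Rt)
E
```

```text
time: 41.85
tool_pos: [0.5502, 0.1535, 0.1489]
tcp_rot: [1.924, 2.04, 0.452]
wrist_force: [-0.3, 0.5, -2.5]
width: 0.059
time: 42.22
tool_pos: [0.5516, 0.1537, 0.1468]
tcp_rot: [1.924, 2.04, 0.453]
wrist_force: [0.8, 0.2, -1.2]
width: 0.058
time: 42.6
tool_pos: [0.5529, 0.1538, 0.1441]
tcp_rot: [1.924, 2.04, 0.453]
wrist_force: [-1.3, 0.2, -0.9]
width: 0.064
rel mm [ 0.3 -0.8 -0.7] rot [0.003 0.002 0.001] deg 0.2
```

```bash
python3 -m crank '0 0 1 0 0 0 255;0 0 2 0 0 0 255;0 0 2 0 0 0 255' 60
python3 -m crank '0 0 0 0 0 0 200;0 0 0 0 0 0 170;0 0 0 0 0 0 170;0 0 -15 0 0 0 170;0 0 -40 0 0 0 170;0 0 -80 0 0 0 170;0 0 -120 0 0 0 130;0 0 -120 0 0 0 130' 60
python3 - <<'E'
from h import *
st()
s,w=shot('wrist','w25.png');_,c=shot('scene','sc25.png'); crop(c,190,100,400,310,2.8,'s25.png')
E
```

```text
time: 42.98
tool_pos: [0.554, 0.154, 0.144]
tcp_rot: [1.924, 2.039, 0.454]
wrist_force: [-9.4, -0.8, 11.2]
width: 0.061
time: 43.98
tool_pos: [0.5044, 0.152, 0.2566]
tcp_rot: [1.92, 2.035, 0.464]
wrist_force: [0.5, -0.8, 0.1]
width: 0.491
t 43.98 pos [0.5044 0.152  0.2566] q [ 0.32 -0.32  2.19 -0.15  0.84  0.34] F [ 0.5 -0.8  0.1] w 0.491
[[-0.059  0.9    0.432]
 [ 0.998  0.053  0.026]
 [ 0.001  0.433 -0.901]]
```

View pics/s25.png

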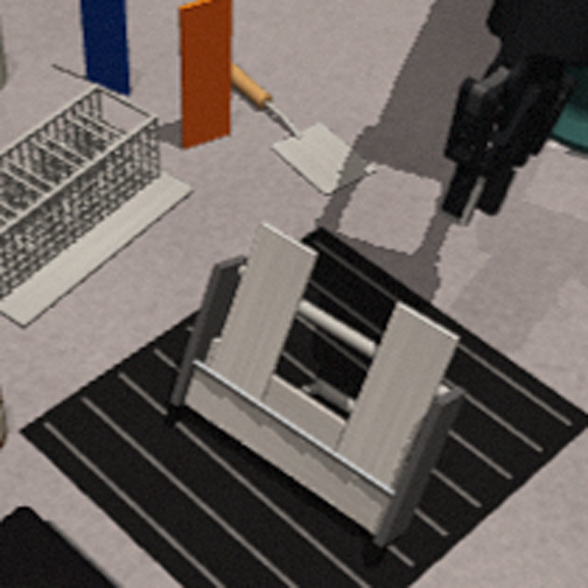

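View pics/w25.png

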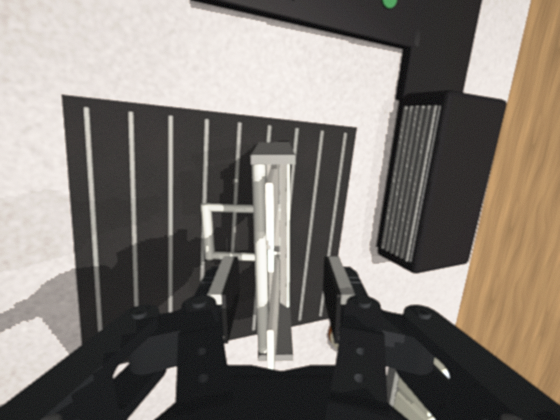

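```bash
python3 - <<'E'
from h import *
_,t=shot('top'); _,c=shot('scene'); 
a=plane(t,(100+355/6,160),.02);b=plane(t,(100+325/6,160+400/6),.02);print(a,b,np.arctan2((a-b)[1],(a-b)[0]))
a=plane(t,(100+110/6,160),.02);b=plane(t,(100+75/6,160+390/6),.02);print(a,b,np.arctan2((a-b)[1],(a-b)[0]))
crop(t,100,160,180,240,6,'t26.png')
m=cv2.cvtColor(c['pixels'],cv2.COLOR_RGB2GRAY)[295:322,420:446]; ys,xs=np.nonzero(m<35); print(xs.mean()+420,ys.mean()+295,len(xs))
rel([.50,.385,.20],down(.0))
E
```

```text
[0.67870608 0.33310925 0.02      ] [0.50840347 0.33359384 0.02      ] -0.0028454410269450575
[0.67724777 0.4383975  0.02      ] [0.5105439  0.43864326 0.02      ] -0.001474230871635206
429.6271186440678 310.6553672316384 177
rel mm [234.  -10.4  49.2] rot [ 0.437 -0.01   0.057] deg 25.3
```

View pics/t26.png

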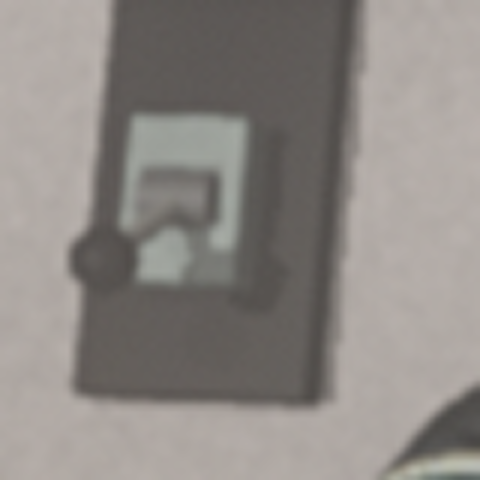

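```bash
python3 -m crank '60 0 -20 0 0 0 255;120 0 -20 0.1 0 0 255;180 0 -10 0.25 0 0.03 255;234 -10 30 0.4 -0.01 0.057 255;236 -12 49 0.437 -0.01 0.057 255;236 -12 49 0.437 -0.01 0.057 255;236 -12 49 0.437 -0.01 0.057 255;236 -12 49 0.437 -0.01 0.057 255' 60
python3 - <<'E'
from h import *
st(); s,w=shot('wrist','w26.png'); print(proj(w,[.5525,.391,.107],s)); rel([.505,.389,.098],down(0))
E
```

```text
time: 45.18
tool_pos: [0.4992, 0.3869, 0.2029]
tcp_rot: [2.22, 2.221, 0.008]
wrist_force: [0.3, -0.2, -0.1]
width: 0.001
t 45.17 pos [0.4992 0.3869 0.2029] q [ 0.62  0.2   1.74 -0.    1.2   0.62] F [ 0.3 -0.2 -0.1] w 0.001
[[-0.     1.     0.004]
 [ 1.     0.     0.002]
 [ 0.002  0.004 -1.   ]]
[348.95875395 208.65843973]
rel mm [  1.7   5.2 105.2] rot [ 0.005 -0.003  0.   ] deg 0.3
```

View pics/w26.png

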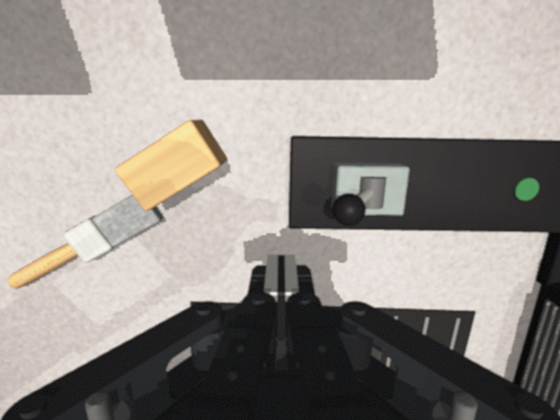

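```bash
python3 -m crank '3 2 50 0 0 0 255;3 2 100 0 0 0 255;3 2 104 0 0 0 255;3 2 104 0 0 0 255' 60
python3 -m crank '0 10 0 0 0 0 255;0 20 0 0 0 0 255;0 30 0 0 0 0 255;0 40 0 0 0 0 255;0 50 0 0 0 0 255;0 60 0 0 0 0 255;0 70 0 0 0 0 255;0 80 0 0 0 0 255;0 88 0 0 0 0 255;0 88 0 0 0 0 255' 60
python3 -m crank '0 5 0 0 0 0 255;0 10 0 0 0 0 255;0 10 0 0 0 0 255' 60
```

```text
time: 45.72
tool_pos: [0.502, 0.3907, 0.0991]
tcp_rot: [2.22, 2.221, 0.007]
wrist_force: [0.2, 0.1, 0.7]
width: -0.002
time: 46.98
tool_pos: [0.5902, 0.3903, 0.0971]
tcp_rot: [2.221, 2.221, 0.004]
wrist_force: [0.3, 0.6, -0.5]
width: -0.004
time: 47.35
tool_pos: [0.5987, 0.3903, 0.097]
tcp_rot: [-2.221, -2.222, -0.001]
wrist_force: [-3.6, -0.7, 0.8]
width: -0.002
```

```bash
python3 -m crank '0 3 0 0 0 0 255;0 6 0 0 0 0 255;0 6 0 0 0 0 255' 60
python3 -m crank '0 3 0 0 0 0 255;0 6 0 0 0 0 255;0 6 0 0 0 0 255' 60
python3 - <<'E'
from h import *
st(); _,c=shot('scene'); crop(c,360,250,480,370,5,'s27.png')
E
```

```text
time: 47.72
tool_pos: [0.5995, 0.3903, 0.0968]
tcp_rot: [-2.217, -2.218, 0.012]
wrist_force: [-16.6, -0.8, 8.2]
width: -0.004
time: 48.1
tool_pos: [0.6, 0.3903, 0.0968]
tcp_rot: [-2.212, -2.214, 0.026]
wrist_force: [-32.9, -3.1, 16.8]
width: 0.001
t 48.1 pos [0.6    0.3903 0.0968] q [0.54 0.45 1.61 0.01 1.1  0.53] F [-32.9  -3.1  16.8] w 0.001
[[-0.001  1.    -0.02 ]
 [ 1.     0.001 -0.003]
 [-0.003 -0.02  -1.   ]]
```

View pics/s27.png

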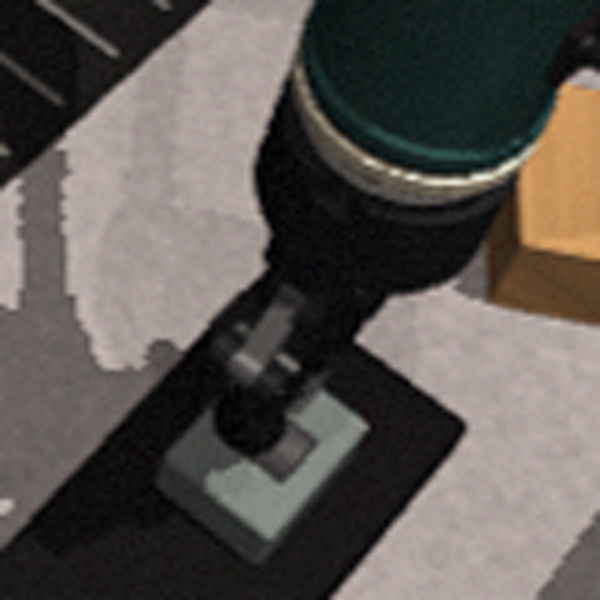

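At the stop. Back off and check everything.

```bash
python3 -m crank '0 -10 0 0 0 0 255;0 -30 0 0 0 0 255;0 -60 0 0 0 0 255;0 -80 -40 0 0 0 255;60 -80 -100 0 0 0 255;120 -80 -150 0 0 0 255;180 -80 -150 0 0 0 255;180 -80 -150 0 0 0 255' 60
python3 - <<'E'
from h import *
st(); _,c=shot('scene','sc28.png'); crop(c,360,250,480,370,5,'s28.png'); _,t=shot('top','t28.png')
E
```

```text
time: 49.15
tool_pos: [0.5316, 0.574, 0.2503]
tcp_rot: [2.218, 2.224, 0.013]
wrist_force: [0.3, 0.1, -0.5]
width: 0.002
t 49.15 pos [0.5316 0.574  0.2503] q [ 0.79  0.45  1.32 -0.    1.36  0.79] F [ 0.3  0.1 -0.5] w 0.002
[[-0.002  1.     0.007]
 [ 1.     0.002  0.005]
 [ 0.005  0.007 -1.   ]]
```

View pics/sc28.png

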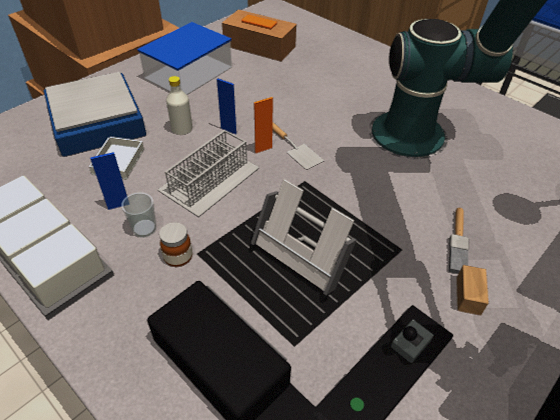

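View pics/t28.png

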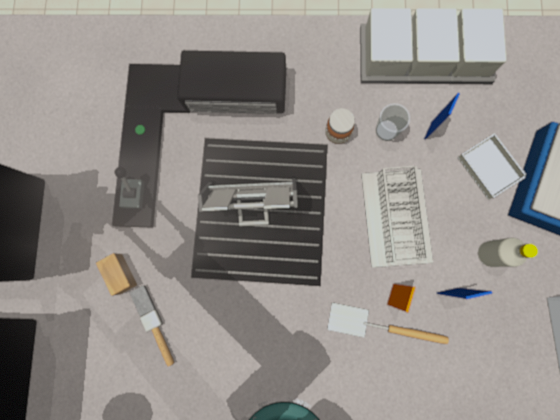

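View pics/s28.png

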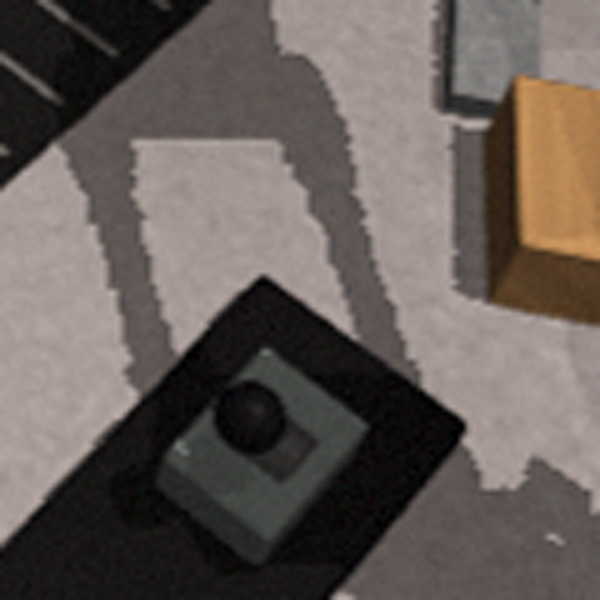

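```bash
python3 - <<'E'
from h import *
_,c=shot('scene'); _,t=shot('top'); crop(t,190,170,310,240,6,'t29.png'); crop(t,100,150,180,230,6,'t29b.png'); crop(c,235,165,365,300,5,'s29.png')
print(tri([ray(t,(121,172)),ray(c,(410.4,333.2))]))
O,Rs,Rt=stand()
for y in (-65,65):
    for q in [(173,y-27,16.75),(173,y+27,16.75)]:
        p=O+Rs@np.array(q)/1e3; print(q,'top',((proj(t,p)-[190,170])*6).round(),'scene',((proj(c,p)-[235,165])*5).round())
E
```

```text
(array([0.62463  , 0.3898813, 0.1068756]), [np.float64(1.061026911967117), np.float64(1.0610269119672557)])
(173, -92, 16.75) top [598. 205.] scene [238.  66.]
(173, -38, 16.75) top [442. 212.] scene [336. 124.]
(173, 38, 16.75) top [224. 220.] scene [481. 210.]
(173, 92, 16.75) top [ 69. 227.] scene [591. 275.]
```

View pics/t29.png

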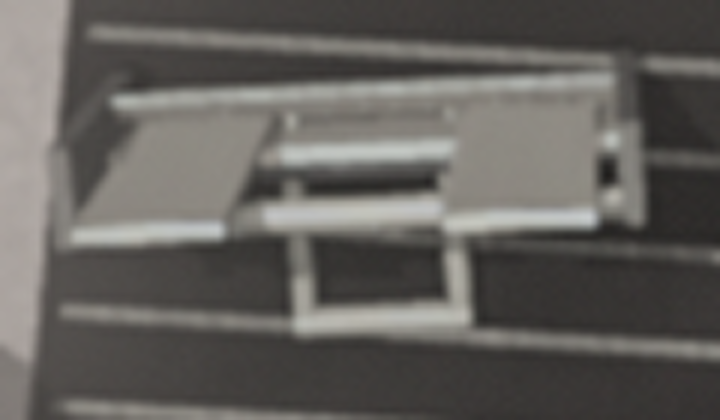

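View pics/s29.png

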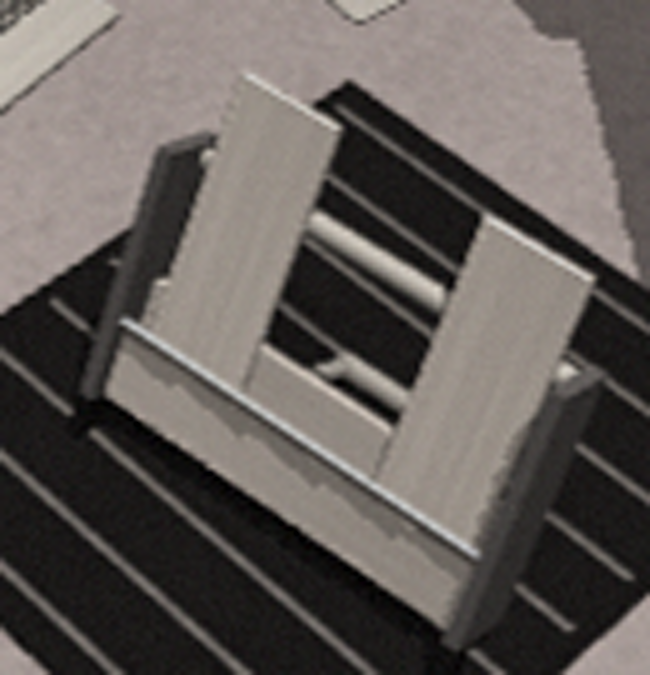

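View pics/t29b.png

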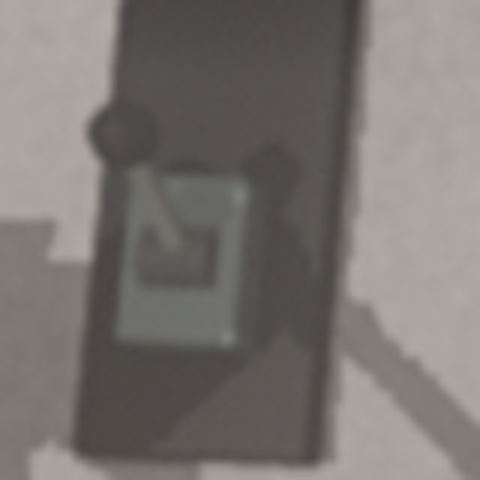

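```bash
python3 -c "
from workcell import job; print(job.finish_job())"
```

```text
the job is handed in; nothing more can be done
None
```

The job is done and handed in at about 49 s of the 210 s. The stand is up and leaning on its kickstand, both panels are in their slots, and the blower is on.

**What I did**
- **Kickstand:** The first pull with the bar pinched only reached about 1.1 rad and slid the stand about 2 cm along the mat. I then pushed the bar with closed fingers until it hit its stop.
- **Stand:** I lifted it by the handle, set its feet on the mat, leaned it back onto the kickstand and let go.
- **Panels:** Only two were in the basket. They went into slot0 and slot2, and I felt each one touch the slot floor before releasing it.
- **Toggle:** I pushed it to its stop last, with about 33 N shown at the wrist, and moved the arm clear.

**Last checks**
- **Toggle:** Seen from two cameras, the ball had moved 72 mm to x 0.625, the full off-to-on travel.
- **Panels:** Their top edges lie within about 1–2 pixels of where fully seated panels should appear.
- **Stand:** It leans about 25° with its feet and kickstand bar on the mat. The scene camera read it 3–5 mm low and the wrist camera about 2 mm high, which I put down to calibration.
- **Surroundings:** The basket is empty and was not knocked while I worked. Nothing else on the bench appears to have moved.

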